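# Move the doming punches to the other rack in reverse order

### The arm

A 6-joint arm with a two-finger parallel gripper is mounted at the origin on a cart in front of the work surface, level with it; the furniture and walls round the work are solid. World frame = base frame: x ahead of the robot, y to its left, z up, the work surface at z = 0. Lengths are in m, angles in rad, forces in N, time in s.
With the tool pointing down it reaches from about 0.275 to 0.85 m from the base axis. Payload 19 kg.
Tool frame: the origin (TCP) lies at the very end of the fingers, on their centre line; the grasp point (between the pads) lies 19 mm behind it; z points along the fingers, y is the direction in which the jaws open and shut (so a half turn about z gives the same grasp; the last joint's range is limited). The gripper opens to 85 mm and grips with 20 to 120 N. Pads are 22 mm wide; open, the fingers measure 114 mm over their backs; the gripper's body (76 mm by 85 mm) begins 54 mm behind the grasp point. The pads swing forward as they close: fully open they stand 13 mm farther back than shut.
Start: joints at [-1.388, 0.15, 1.437, -0, 1.554, -0.134], TCP at [0.179, -0.546, 0.207] pointing down, gripper open.
Joint ranges: [-2.8, 2.8], [-0.68, 2.1], [0.12, 2.68], [-1.39, 4.53], [0.16, 2.79], [-2.81, 2.81]. Speed limits (rad/s): [1.89, 1.89, 2.22, 3.01, 3.01, 3.01].

### API

Orientations are given as a unit quaternion [x, y, z, w].
In Python, from bench import arm, eyes gives the robot as it stands.
- The arm moves only by the tool servo_tool, never from a script. Its argument "steps" is a list of rows, each an object of numbers: "x", "y", "z": the shift along the tool's x, y, z in mm; "twist": the turn about the tool's z in degrees; "fingers": the opening, from -1 (shut) to 1 (fully open). A call has 1 to 20 rows; each row shifts and turns the commanded pose from where the row before left it, along the tool's axes as they then stand; what a row does not reach is not made up. A row lasts 1/12 s, in which the tool goes at most 41.7 mm and 7.16 degrees, less where a joint would pass 70% of its speed; a pose out of reach is approached as far as the arm can. A call is refused whole if a number of a shift passes 41.7 or a number of a turn 7.16, either way. A call with a gripper value outside its range is refused whole. The fingers move at their own pace and stop on an object; the grip force is fixed at half the most. Time passes only in rows, so rows that do not move let the fingers close. It gives the time, the measured TCP pose, the force and the opening at its end, in the units of the state.
- arm.read_state(): the state, without advancing time (a new reading comes with each control period).
- eyes.grab_frame(name): name is "side" or "top"; returns a dict with "frame" (400x640x3 uint8, blue, green, red), "camera_matrix" (3x3 intrinsics, pixels), "camera_from_world" (4x4, takes a point from world to camera coordinates). Camera axes: x right, y down, z forward; pixel columns grow to the right and rows downward; lengths in m; the calibration is good to about 2 mm. A picture is of the moment at which its call begins. There is no depth.
- arm.finish_job(): hands the job in, once; it reports no verdict.
The state is a dict: "time_s": time; "q": joint angles; "joint_velocities": joint speeds; "tau": joint torques, N m; "position": TCP position; "tcp_rot": TCP orientation; "contact_force": force on the tool from outside, world axes, zero at the start; "moment": the same for the moment, N m; "finger_gap": finger opening in m.
Only numpy, scipy, OpenCV 4.12 (cv2) and the standard library are available. Lean on these libraries where they do the work, as an engineer would, in place of code of your own. Each camera call takes 0.05 s, during which the arm holds its last target. There are 200 camera calls.

### The job

The four ball-headed doming punches lie in the dark rack in the order in which they are used; the goldsmith sits on the far side of the bench, so move them to the white rack in the reverse order as you see it: the leftmost goes into the rightmost notch, and so on. Carry each punch level (its coloured sleeve marks the balance point of the heavy-headed bar) and lay it fully down in its notch across both rails, with the ball still pointing away from you and the sleeve midway between the rails. The coloured tabs on the dark rack show which punch lay where.

Things in the scene. Friction and masses are not known exactly. Their poses are not given: they have to be found in the camera images.
- dark_rack: Dark brown wooden source rack, fixed. Base 140 (x -85 to +55) x 250 x 8 mm; two saw-tooth rails along y, 10 mm thick, at x = -36 and +36 mm, each with four 45 degree V notches at y = +75, +25, -25, -75 mm, bottoms 30 mm and tooth tips 55 mm high. Origin on the worktop midway between the rails; x away from the robot (yaw within 0.25 rad), y left, z up. May be the left or the right rack.
- white_rack: White-painted target rack, empty at first, fixed; same form, sizes and frame as the dark rack, beside it. A punch seated in a notch has its shank axis 38.5 mm above the worktop, its sleeve at x = 0 and its ball centre at x = +68 mm. A shank let go a few mm off centre rolls to the bottom of its notch by itself.
- red_punch: Steel doming punch lying level across both rails of the dark rack: 12 mm round shank, 20 mm ball head, red sleeve 16 mm thick, 32 long. Origin: ball centre; x axis runs from tail to ball (at the start along the rack's x). Sleeve middle = balance point, at x = -68 mm; tail end at x = -162 mm. About 0.17 kg. It can roll, so its y, z axes mean nothing.
- yellow_punch: Steel doming punch lying level across both rails of the dark rack: 12 mm round shank, 22 mm ball head, yellow sleeve 16 mm thick, 32 long. Origin: ball centre; x axis runs from tail to ball (at the start along the rack's x). Sleeve middle = balance point, at x = -68 mm; tail end at x = -170 mm. About 0.19 kg. It can roll, so its y, z axes mean nothing.
- green_punch: Steel doming punch lying level across both rails of the dark rack: 12 mm round shank, 24 mm ball head, green sleeve 16 mm thick, 32 long. Origin: ball centre; x axis runs from tail to ball (at the start along the rack's x). Sleeve middle = balance point, at x = -68 mm; tail end at x = -178 mm. About 0.21 kg. It can roll, so its y, z axes mean nothing.
- blue_punch: Steel doming punch lying level across both rails of the dark rack: 12 mm round shank, 26 mm ball head, blue sleeve 16 mm thick, 32 long. Origin: ball centre; x axis runs from tail to ball (at the start along the rack's x). Sleeve middle = balance point, at x = -68 mm; tail end at x = -188 mm. About 0.23 kg. It can roll, so its y, z axes mean nothing.
- red_tab: Flat red plastic tab 16 x 36 x 2 mm, fixed on the near edge of the dark rack's base in line with the notch where the red punch lies at the start; it stays as a reminder of the old order. Origin: centre of its underside, 8 mm above the worktop, at x = -62 mm in the rack's frame.
- yellow_tab: Flat yellow plastic tab 16 x 36 x 2 mm, fixed on the near edge of the dark rack's base in line with the notch where the yellow punch lies at the start; it stays as a reminder of the old order. Origin: centre of its underside, 8 mm above the worktop, at x = -62 mm in the rack's frame.
- green_tab: Flat green plastic tab 16 x 36 x 2 mm, fixed on the near edge of the dark rack's base in line with the notch where the green punch lies at the start; it stays as a reminder of the old order. Origin: centre of its underside, 8 mm above the worktop, at x = -62 mm in the rack's frame.
- blue_tab: Flat blue plastic tab 16 x 36 x 2 mm, fixed on the near edge of the dark rack's base in line with the notch where the blue punch lies at the start; it stays as a reminder of the old order. Origin: centre of its underside, 8 mm above the worktop, at x = -62 mm in the rack's frame.

How it is judged:
At the end, for the whole second after the job is handed in: Each punch rests in the white rack in the mirror notch of that marked by its tab (within 10 mm across), seated on both rails (height within 5 mm, parallel within 0.12 rad), ball away from the robot, sleeve midway between the rails within 12 mm (((y of red_tab in the frame of dark_rack between 0.06 and 0.09 m and y of red_punch in the frame of white_rack between -0.085 and -0.065 m) or (y of red_tab in the frame of dark_rack between 0.01 and 0.04 m and y of red_punch in the frame of white_rack between -0.035 and -0.015 m) or (y of red_tab in the frame of dark_rack between -0.04 and -0.01 m and y of red_punch in the frame of white_rack between 0.015 and 0.035 m) or (y of red_tab in the frame of dark_rack between -0.09 and -0.06 m and y of red_punch in the frame of white_rack between 0.065 and 0.085 m)) and x of red_punch in the frame of white_rack between 0.056 and 0.08 m and z of red_punch in the frame of white_rack between 0.0335 and 0.0435 m and angle between the x axis of each of red_punch, yellow_punch, green_punch, blue_punch and the x axis of white_rack, either way round below 0.12 rad and linear speed of each of red_punch, yellow_punch, green_punch, blue_punch below 0.02 m/s and angular speed of each of red_punch, yellow_punch, green_punch, blue_punch below 0.3 rad/s and ((y of yellow_tab in the frame of dark_rack between 0.06 and 0.09 m and y of yellow_punch in the frame of white_rack between -0.085 and -0.065 m) or (y of yellow_tab in the frame of dark_rack between 0.01 and 0.04 m and y of yellow_punch in the frame of white_rack between -0.035 and -0.015 m) or (y of yellow_tab in the frame of dark_rack between -0.04 and -0.01 m and y of yellow_punch in the frame of white_rack between 0.015 and 0.035 m) or (y of yellow_tab in the frame of dark_rack between -0.09 and -0.06 m and y of yellow_punch in the frame of white_rack between 0.065 and 0.085 m)) and x of yellow_punch in the frame of white_rack between 0.056 and 0.08 m and z of yellow_punch in the frame of white_rack between 0.0335 and 0.0435 m and ((y of green_tab in the frame of dark_rack between 0.06 and 0.09 m and y of green_punch in the frame of white_rack between -0.085 and -0.065 m) or (y of green_tab in the frame of dark_rack between 0.01 and 0.04 m and y of green_punch in the frame of white_rack between -0.035 and -0.015 m) or (y of green_tab in the frame of dark_rack between -0.04 and -0.01 m and y of green_punch in the frame of white_rack between 0.015 and 0.035 m) or (y of green_tab in the frame of dark_rack between -0.09 and -0.06 m and y of green_punch in the frame of white_rack between 0.065 and 0.085 m)) and x of green_punch in the frame of white_rack between 0.056 and 0.08 m and z of green_punch in the frame of white_rack between 0.0335 and 0.0435 m and ((y of blue_tab in the frame of dark_rack between 0.06 and 0.09 m and y of blue_punch in the frame of white_rack between -0.085 and -0.065 m) or (y of blue_tab in the frame of dark_rack between 0.01 and 0.04 m and y of blue_punch in the frame of white_rack between -0.035 and -0.015 m) or (y of blue_tab in the frame of dark_rack between -0.04 and -0.01 m and y of blue_punch in the frame of white_rack between 0.015 and 0.035 m) or (y of blue_tab in the frame of dark_rack between -0.09 and -0.06 m and y of blue_punch in the frame of white_rack between 0.065 and 0.085 m)) and x of blue_punch in the frame of white_rack between 0.056 and 0.08 m and z of blue_punch in the frame of white_rack between 0.0335 and 0.0435 m); the robot touches nothing.
It fails at once if a punch is tipped more than 25 degrees from level (angle between any of red_punch, yellow_punch, green_punch, blue_punch's own x axis and vertical below 1.134 rad or angle between any of red_punch, yellow_punch, green_punch, blue_punch's own x axis and vertical above 2.007 rad).
It also fails if it takes over 112 s, if anything falls off the work surface, if the arm or the gripper's body presses on something with over 40 N, if the wrist force passes 120 N, or if a joint passes its speed limit or range.

## Working session

There is one attempt and no reset: what is moved stays moved. The work goes in short steps, Python scripts to look and compute and a tool call to move; the robot and the scene stay as the last step left them, time stands still between calls to the robot, and variables do not carry over. Pictures are saved under pics/ and viewed, about 12 in all and at most 16, crops included, and the job is handed in when it is done.

Besides the shell and the picture viewer there is one more tool, called after ">>>" as name(argument=value, ...) on one line, values as JSON. servo_tool: Moves the arm, as the interface text tells. Its arguments: {"type":"object","properties":{"steps":{"type":"array","items":{"type":"object","properties":{"x":{"type":"number"},"y":{"type":"number"},"z":{"type":"number"},"twist":{"type":"number"},"fingers":{"type":"number"}}}}},"required":["steps"]}

```bash
mkdir -p pics; python3 - <<'E'
from bench import arm,eyes
import cv2
s=arm.read_state();print({k:s[k] for k in('time_s','position','tcp_rot','finger_gap','contact_force')})
for n in('top','side'):
    f=eyes.grab_frame(n);cv2.imwrite(f'pics/{n}0.png',f['frame']);print(f['camera_matrix'],f['camera_from_world'])
E
```

```text
{'time_s': 0.0, 'position': array([ 0.17907047, -0.54613109,  0.20680468]), 'tcp_rot': array([ 9.87482048e-01,  1.57730329e-01,  7.13128181e-07, -5.89886607e-04]), 'finger_gap': 0.08512602570101588, 'contact_force': array([-0.01112272,  0.16490901,  0.04908271])}
[[509.0643831    0.         326.60512184]
 [  0.         509.0643831  202.13266244]
 [  0.           0.           1.        ]] [[-0.01982348 -0.99973791 -0.01145164  0.00203994]
 [-0.98943438  0.02126193 -0.14341389  0.54530487]
 [ 0.14361978  0.00848768 -0.98959654  1.22750237]
 [ 0.          0.          0.          1.        ]]
[[400.85073317   0.         314.61890996]
 [  0.         400.85073317 198.45234516]
 [  0.           0.           1.        ]] [[ 0.96307012 -0.26815009  0.02432018 -0.53042539]
 [-0.13747127 -0.56736956 -0.81190728  0.13018805]
 [ 0.23151154  0.77858032 -0.58327961  0.75517112]
 [ 0.          0.          0.          1.        ]]
```

View pics/top0.png

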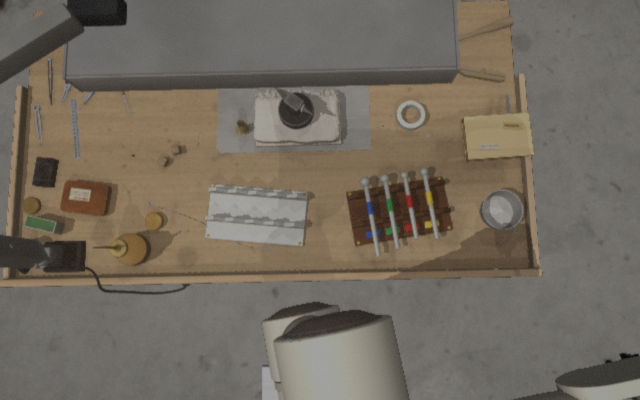

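View pics/side0.png

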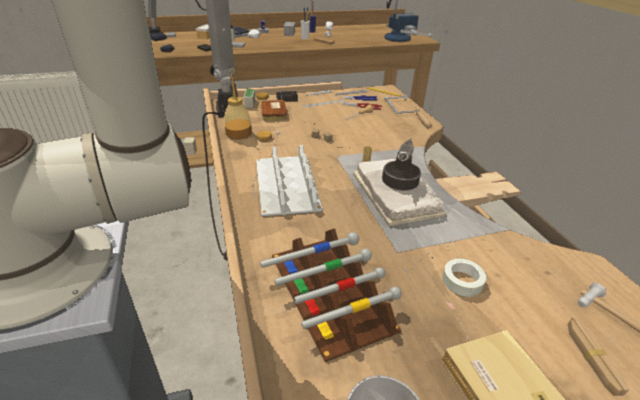

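The top view shows the white rack at left (about 257,215) and the dark rack at right (about 400,212). Left to right the punches are blue, green, red, yellow. Next I'll enlarge both racks.

```bash
python3 - <<'E'
import cv2
im=cv2.imread('pics/top0.png')
a=cv2.resize(im[160:260,335:465],None,fx=6,fy=6,interpolation=cv2.INTER_CUBIC);cv2.imwrite('pics/dark.png',a)
a=cv2.resize(im[175:255,195:320],None,fx=6,fy=6,interpolation=cv2.INTER_CUBIC);cv2.imwrite('pics/white.png',a)
E
```

```text
(no output)
```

View pics/dark.png

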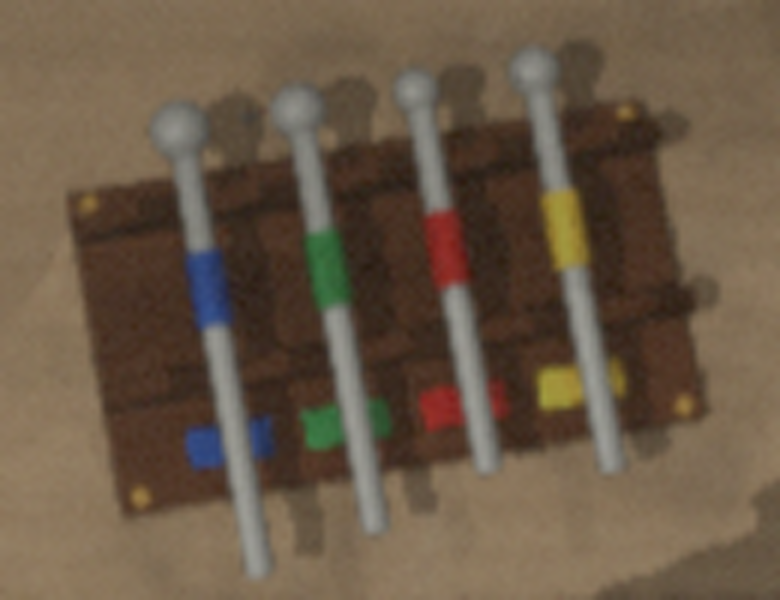

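View pics/white.png

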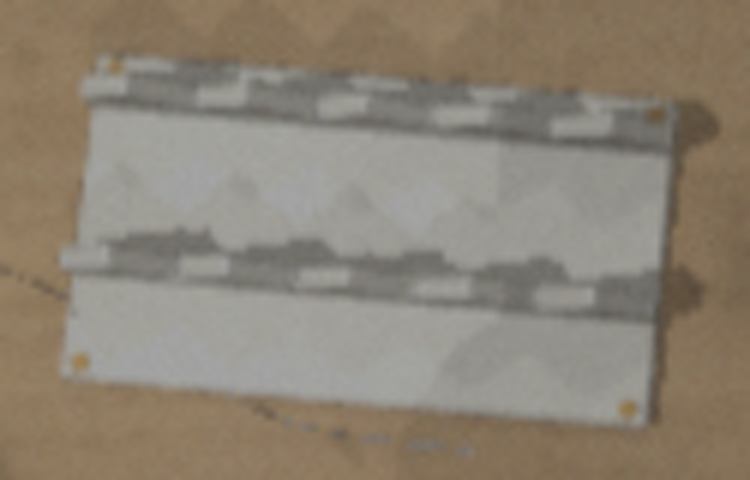

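```bash
cat > h.py <<'E'
import numpy as np
from bench import eyes
from scipy.optimize import least_squares
def cam(n='top'):
    f=eyes.grab_frame(n);return f['frame'],f['camera_matrix'],f['camera_from_world']
def back(uv,z,K,T):
    P=K@T[:3]; out=[]
    for u,v in np.atleast_2d(uv):
        A=np.array([P[0]-u*P[2],P[1]-v*P[2]]); out.append(np.linalg.solve(A[:,:2],-(A[:,2]*z+A[:,3])))
    return np.array(out)
def fit(loc,w):  # local xy -> world: x,y,yaw
    g=lambda p:(loc@np.array([[np.cos(p[2]),np.sin(p[2])],[-np.sin(p[2]),np.cos(p[2])]])+p[:2]-w).ravel()
    r=least_squares(g,[.4,0,0]);return r.x,r.fun.reshape(-1,2)*1e3
E
python3 - <<'E'
from h import *
np.set_printoptions(precision=4,suppress=True)
_,K,T=cam()
px=lambda c,o:(np.array(c)+.5)/6-.5+o
loc=np.array([[55,125],[55,-125],[-85,-125],[-85,125]])/1e3
for nm,c,o in(('dark',[(68,192),(640,98),(708,415),(122,517)],(335,160)),('white',[(100,55),(675,100),(650,427),(62,375)],(195,175))):
    w=back(px(c,o),.008,K,T);print(nm,*fit(loc,w))
s=back(px([(209,288),(328,268),(447,247),(565,228)],(335,160)),.0465,K,T)
b=back(px([(181,130),(298,110),(416,91),(534,70)],(335,160)),.0385,K,T)
d=b-s;print('sleeve',s,'ball',b,np.arctan2(d[:,1],d[:,0]),np.linalg.norm(d,axis=1))
p,r=fit(np.array([[0,75],[0,25],[0,-25],[0,-75]])/1e3,s);print('dark by sleeves',p,r)
E
```

```text
dark [ 0.5398 -0.1894  0.1472] [[-0.1388  1.1436]
 [ 1.1486 -0.9206]
 [-1.0548  0.0112]
 [ 0.045  -0.2341]]
white [ 0.5374  0.1687 -0.1028] [[ 1.0269  0.7817]
 [ 0.2726 -1.7333]
 [ 0.0201  0.1325]
 [-1.3196  0.8192]]
sleeve [[ 0.5283 -0.1147]
 [ 0.5356 -0.1638]
 [ 0.5433 -0.2131]
 [ 0.5501 -0.2619]] ball [[ 0.5961 -0.1057]
 [ 0.6035 -0.1548]
 [ 0.6105 -0.2042]
 [ 0.6183 -0.2538]] [0.1312 0.1329 0.1308 0.1186] [0.0684 0.0685 0.0678 0.0687]
dark by sleeves [ 0.5393 -0.1884  0.1477] [[-0.0408  0.4582]
 [ 0.062   0.1856]
 [-0.2583 -0.0202]
 [ 0.2371 -0.6237]]
```

>>> servo_tool(steps=[{"twist": 5, "fingers": -0.15}, {"twist": 5.1, "fingers": -0.15}, {"x": 20, "y": -11.5}, {"x": 25.5, "y": -14.3}, {"x": 25.5, "y": -14.3}, {"x": 25.5, "y": -14.3}, {"x": 25.5, "y": -14.3}, {"x": 25.5, "y": -14.3}, {"x": 25.5, "y": -14.3}, {"x": 25.5, "y": -14.3}, {"x": 25.5, "y": -14.3}, {"x": 25.5, "y": -14.3}, {"x": 25.5, "y": -14.3}, {"x": 25.5, "y": -14.3}, {"x": 25.5, "y": -14.3}, {"x": 25.5, "y": -14.3}, {"x": 25.5, "y": -14.3}, {"x": 20, "y": -11.5}, {"x": 10, "y": -6}, {}])

```text
validation failed for argument at $.st...
```

```bash
cat >> h.py <<'E'
from bench import arm
DARK=(.5395,-.1889,.14); WHITE=(.5374,.1687,-.1028)
def spot(rack,y):
    return np.array([rack[0]-y*np.sin(rack[2]),rack[1]+y*np.cos(rack[2])])
def delta(rack,y,z):
    s=arm.read_state();q=s['tcp_rot'];yaw=2*np.arctan2(q[1],q[0]);yaw=(yaw+np.pi)%(2*np.pi)-np.pi
    d=spot(rack,y)-s['position'][:2];t=rack[2]
    print('t',round(s['time_s'],2),'pos',s['position'].round(4),'yaw',round(yaw,4),'tilt',q[2:].round(4),'gap',round(s['finger_gap'],4),'F',s['contact_force'].round(1))
    print('twist',round(np.degrees(yaw-t),2),'then x,y,z mm',np.round(1e3*np.array([d@[np.cos(t),np.sin(t)],d@[np.sin(t),-np.cos(t)],s['position'][2]-z]),1))
E
python3 -c "
from h import *
delta(DARK,-.075,.0195)
import cv2
im,K,T=cam('side');cv2.imwrite('pics/s1.png',cv2.resize(im[180:380,220:450],None,fx=3,fy=3))"
```

```text
t 0.15 pos [ 0.1791 -0.5462  0.2069] yaw 0.3168 tilt [-0.     -0.0005] gap 0.0855 F [0.8 0.  0.3]
twist 10.13 then x,y,z mm [ 406.8 -228.5  187.4]
```

>>> servo_tool(steps=[{"x": 0, "y": 0, "z": 0, "twist": 5, "fingers": -0.15}, {"x": 0, "y": 0, "z": 0, "twist": 5.1, "fingers": -0.15}, {"x": 20, "y": -11.5, "z": 0, "twist": 0, "fingers": -0.15}])

```text
time_s: 0.45
position: [0.1954, -0.5334, 0.2068]
tcp_rot: [0.998, 0.066, -0.0, -0.0]
contact_force: [1.0, -0.5, -0.3]
finger_gap: 0.0517
```

>>> servo_tool(steps=[{"x": 26, "y": -14.5, "z": 0, "twist": 0, "fingers": -0.15}, {"x": 26, "y": -14.5, "z": 0, "twist": 0, "fingers": -0.15}, {"x": 26, "y": -14.5, "z": 0, "twist": 0, "fingers": -0.15}, {"x": 26, "y": -14.5, "z": 0, "twist": 0, "fingers": -0.15}, {"x": 26, "y": -14.5, "z": 0, "twist": 0, "fingers": -0.15}, {"x": 26, "y": -14.5, "z": 0, "twist": 0, "fingers": -0.15}, {"x": 26, "y": -14.5, "z": 0, "twist": 0, "fingers": -0.15}, {"x": 26, "y": -14.5, "z": 0, "twist": 0, "fingers": -0.15}, {"x": 26, "y": -14.5, "z": 0, "twist": 0, "fingers": -0.15}, {"x": 26, "y": -14.5, "z": 0, "twist": 0, "fingers": -0.15}, {"x": 26, "y": -14.5, "z": 0, "twist": 0, "fingers": -0.15}, {"x": 26, "y": -14.5, "z": 0, "twist": 0, "fingers": -0.15}, {"x": 26, "y": -14.5, "z": 0, "twist": 0, "fingers": -0.15}, {"x": 26, "y": -14.5, "z": 0, "twist": 0, "fingers": -0.15}, {"x": 15, "y": -9, "z": 0, "twist": 0, "fingers": -0.15}, {"x": 8, "y": -5, "z": 0, "twist": 0, "fingers": -0.15}, {"x": 0, "y": 0, "z": 20, "twist": 0, "fingers": -0.15}, {"x": 0, "y": 0, "z": 30, "twist": 0, "fingers": -0.15}, {"x": 0, "y": 0, "z": 30, "twist": 0, "fingers": -0.15}, {"x": 0, "y": 0, "z": 0, "twist": 0, "fingers": -0.15}])

```text
time_s: 2.12
position: [0.5476, -0.2621, 0.1217]
tcp_rot: [0.998, 0.07, -0.003, -0.002]
contact_force: [-1.1, -0.1, -1.5]
finger_gap: 0.0359
```

```bash
python3 -c "
from h import *
delta(DARK,-.075,.0195)
import cv2
im,K,T=cam('side');cv2.imwrite('pics/s2.png',cv2.resize(im[180:380,220:450],None,fx=3,fy=3))"
```

```text
t 2.12 pos [ 0.5476 -0.2621  0.1217] yaw 0.1401 tilt [-0.0032 -0.0024] gap 0.0359 F [-1.1 -0.1 -1.5]
twist 0.01 then x,y,z mm [  2.2   1.4 102.2]
```

View pics/s2.png

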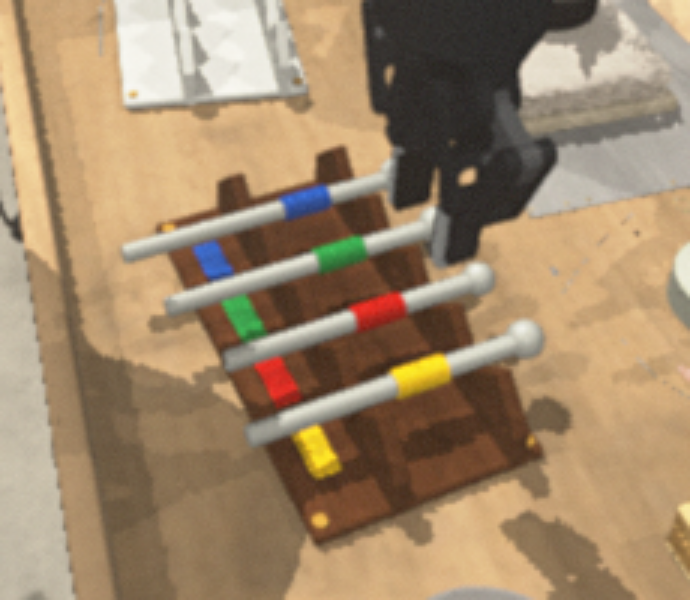

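The picture shows the open fingertips at crop (405,205) and (450,255), above the rack. The yellow sleeve is at (423,375). I'll check both against the calibration.

```bash
python3 -c "
from h import *
_,K,T=cam('side')
s=arm.read_state()
for p in [s['position'],[*spot(DARK,-.075),.0385]]:
    c=K@(T[:3]@np.r_[p,1]);print(((c[:2]/c[2])-[220,180])*3)
print(back([(361,305)],.0385,K,T))
delta(DARK,-.075,.0195)"
```

```text
[428.54858543 255.67657982]
[413.69415918 372.2435589 ]
[[ 0.55422011 -0.26619899]]
t 2.22 pos [ 0.5496 -0.2633  0.1276] yaw 0.1401 tilt [-0.0006 -0.0004] gap 0.0361 F [-0.2 -0.   1.2]
twist 0.0 then x,y,z mm [ 4.000e-01 -1.000e-01  1.081e+02]
```

>>> servo_tool(steps=[{"x": 1.5, "y": 0, "z": 15, "twist": 0, "fingers": -0.15}, {"x": 0, "y": 0, "z": 20, "twist": 0, "fingers": -0.15}, {"x": 0, "y": 0, "z": 20, "twist": 0, "fingers": -0.15}, {"x": 0, "y": 0, "z": 20, "twist": 0, "fingers": -0.15}, {"x": 0, "y": 0, "z": 12, "twist": 0, "fingers": -0.15}, {"x": 0, "y": 0, "z": 10, "twist": 0, "fingers": -0.15}, {"x": 0, "y": 0, "z": 7, "twist": 0, "fingers": -0.15}, {"x": 0, "y": 0, "z": 4, "twist": 0, "fingers": -0.15}, {"x": 0, "y": 0, "z": 0, "twist": 0, "fingers": -0.15}, {"x": 0, "y": 0, "z": 0, "twist": 0, "fingers": -0.15}])

```text
time_s: 3.05
position: [0.5519, -0.2631, 0.0201]
tcp_rot: [0.998, 0.07, 0.0, 0.0]
contact_force: [0.5, 0.2, 0.7]
finger_gap: 0.0361
```

```bash
python3 -c "
from h import *
delta(DARK,-.075,.0195)
import cv2
im,K,T=cam('side');cv2.imwrite('pics/s3.png',cv2.resize(im[180:380,220:450],None,fx=3,fy=3))"
```

```text
t 3.05 pos [ 0.5519 -0.2631  0.0201] yaw 0.1405 tilt [0.0003 0.0002] gap 0.0361 F [0.5 0.2 0.7]
twist 0.03 then x,y,z mm [-1.9 -0.2  0.6]
```

View pics/s3.png

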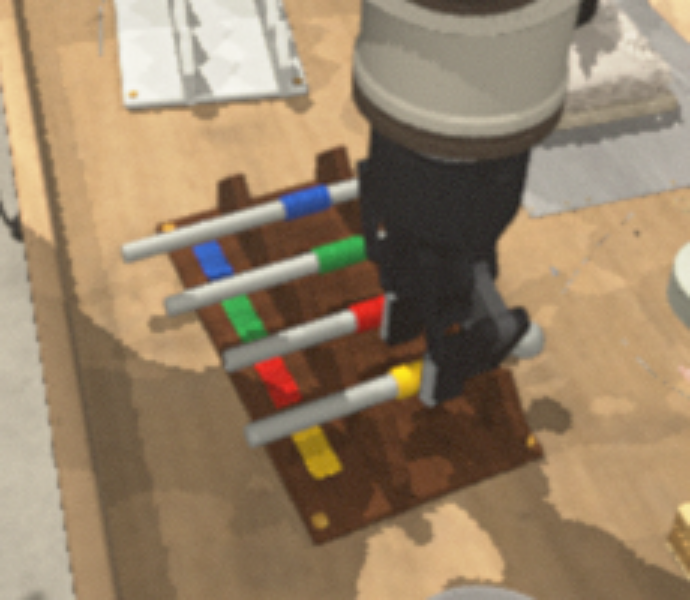

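```bash
python3 -c "
from h import *
_,K,T=cam('side')
s=arm.read_state()['position'];t=.14
for l in [(-11,-18,18),(-11,-18,0),(-11,-32,18),(11,-18,18),(-16,0,18),(16,0,18),(0,0,18)]:
    p=[s[0]+(l[0]*np.cos(t)-l[1]*np.sin(t))/1e3,s[1]+(l[0]*np.sin(t)+l[1]*np.cos(t))/1e3,s[2]+l[2]/1e3]
    c=K@(T[:3]@np.r_[p,1]);print(l,((c[:2]/c[2])-[220,180])*3)"
```

```text
(-11, -18, 18) [415.16997736 403.08591878]
(-11, -18, 0) [412.23575261 424.53114751]
(-11, -32, 18) [428.04469887 423.34538945]
(11, -18, 18) [451.1707495  390.27124635]
(-16, 0, 18) [391.04587067 380.81078086]
(16, 0, 18) [442.61833096 362.95797806]
(0, 0, 18) [417.04468313 371.81078999]
```

Image offsets of the fingers and the sleeve agree to about 1 mm, so I'll grip.

>>> servo_tool(steps=[{"x": 0, "y": 0, "z": 0.5, "twist": 0, "fingers": -1}, {"x": 0, "y": 0, "z": 0, "twist": 0, "fingers": -1}, {"x": 0, "y": 0, "z": 0, "twist": 0, "fingers": -1}, {"x": 0, "y": 0, "z": 0, "twist": 0, "fingers": -1}, {"x": 0, "y": 0, "z": 0, "twist": 0, "fingers": -1}, {"x": 0, "y": 0, "z": 0, "twist": 0, "fingers": -1}, {"x": 0, "y": 0, "z": -3, "twist": 0, "fingers": -1}, {"x": 0, "y": 0, "z": -5, "twist": 0, "fingers": -1}, {"x": 0, "y": 0, "z": -10, "twist": 0, "fingers": -1}, {"x": 0, "y": 0, "z": -15, "twist": 0, "fingers": -1}, {"x": 0, "y": 0, "z": -20, "twist": 0, "fingers": -1}, {"x": 0, "y": 0, "z": -20, "twist": 0, "fingers": -1}, {"x": 0, "y": 0, "z": -20, "twist": 0, "fingers": -1}, {"x": 0, "y": 0, "z": -10, "twist": 0, "fingers": -1}, {"x": 0, "y": 0, "z": -5, "twist": 0, "fingers": -1}, {"x": 0, "y": 0, "z": 0, "twist": 0, "fingers": -1}])

```text
time_s: 4.48
position: [0.5518, -0.263, 0.1277]
tcp_rot: [0.998, 0.07, 0.0, 0.0]
contact_force: [0.2, 0.7, 0.4]
finger_gap: 0.0002
```

```bash
python3 -c "
from h import *
delta(WHITE,.075,.0205)
import cv2
im,K,T=cam('side');cv2.imwrite('pics/s4.png',cv2.resize(im[130:380,180:450],None,fx=2,fy=2))"
```

```text
t 4.48 pos [ 0.5518 -0.263   0.1277] yaw 0.1406 tilt [0.0005 0.0003] gap 0.0002 F [0.2 0.7 0.4]
twist 13.95 then x,y,z mm [ -58.6 -503.   107.2]
```

View pics/s4.png

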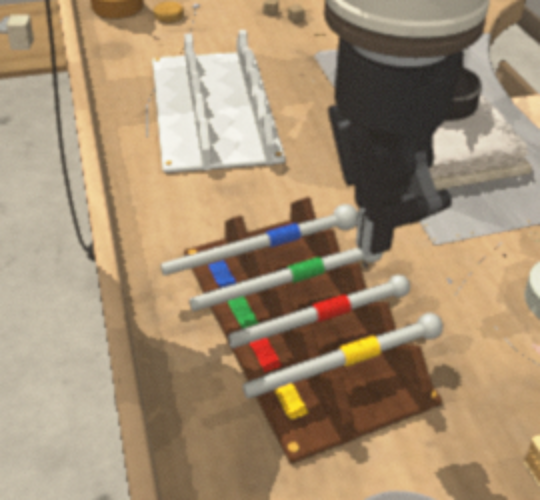

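The grasp missed: the gap is 0 and the yellow punch is still in its notch, apparently undisturbed. The closed fingertip also sits higher in the image than projected, so I'll examine it closely.

```bash
python3 -c "
from h import *
import cv2
s=arm.read_state()['position'];o=[]
for n,(u0,v0) in (('side',(300,190)),('top',(375,130))):
    im,K,T=cam(n)
    for p,c in ((s,(0,0,255)),(s+[0,0,.019],(0,255,0)),([*spot(DARK,-.075),.0385],(255,0,255))):
        q=K@(T[:3]@np.r_[p,1]);q=q[:2]/q[2];print(n,q)
        cv2.circle(im,(int(round(q[0])),int(round(q[1]))),1,c,-1)
    o.append(cv2.resize(im[v0:v0+130,u0:u0+100],None,fx=4,fy=4,interpolation=cv2.INTER_CUBIC))
cv2.imwrite('pics/s5.png',np.hstack(o))"
```

```text
side [363.86629313 265.2509003 ]
side [365.09840694 256.07607472]
side [357.89805306 304.0811863 ]
top [435.57528436 191.72927428]
top [437.2455152  190.36531064]
top [428.64435636 198.12538395]
```

View pics/s5.png

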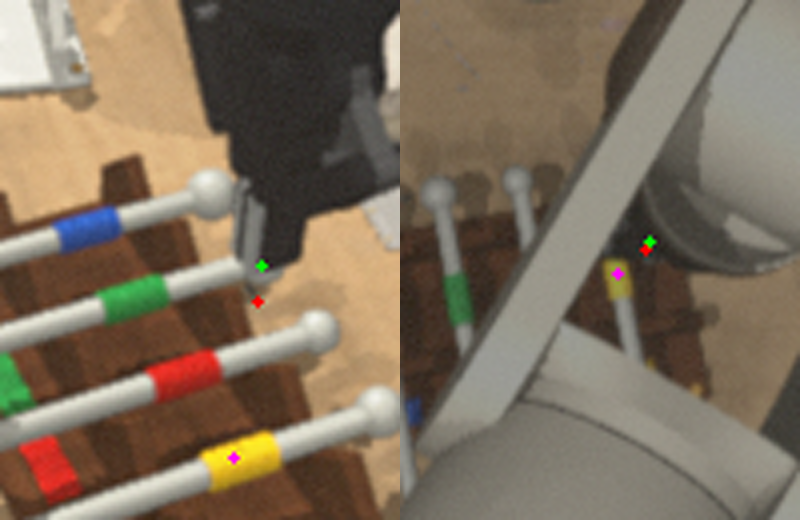

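The closed tip (crop 260,283) looks about 10 mm above its projected place (258,302). The pads probably slid off the top of the round sleeve. I'll go lower and check the gap before lifting.

>>> servo_tool(steps=[{"x": 0, "y": 0, "z": 10, "twist": 0, "fingers": -0.15}, {"x": 0, "y": 0, "z": 20, "twist": 0, "fingers": -0.15}, {"x": 0, "y": 0, "z": 20, "twist": 0, "fingers": -0.15}, {"x": 0, "y": 0, "z": 20, "twist": 0, "fingers": -0.15}, {"x": 0, "y": 0, "z": 15, "twist": 0, "fingers": -0.15}, {"x": 0, "y": 0, "z": 10, "twist": 0, "fingers": -0.15}, {"x": 0, "y": 0, "z": 8, "twist": 0, "fingers": -0.15}, {"x": 0, "y": 0, "z": 5, "twist": 0, "fingers": -0.15}, {"x": 0, "y": 0, "z": 4, "twist": 0, "fingers": -0.15}, {"x": 0, "y": 0, "z": 2.5, "twist": 0, "fingers": -0.15}, {"x": 0, "y": 0, "z": 0, "twist": 0, "fingers": -0.15}])

```text
time_s: 5.55
position: [0.5516, -0.2629, 0.0123]
tcp_rot: [0.998, 0.07, 0.0, 0.0]
contact_force: [-0.1, 0.2, 0.2]
finger_gap: 0.0363
```

>>> servo_tool(steps=[{"x": 0, "y": 0, "z": 0, "twist": 0, "fingers": -0.5}, {"x": 0, "y": 0, "z": 0, "twist": 0, "fingers": -0.6}, {"x": 0, "y": 0, "z": 0, "twist": 0, "fingers": -0.6}, {"x": 0, "y": 0, "z": 0, "twist": 0, "fingers": -0.7}, {"x": 0, "y": 0, "z": 0, "twist": 0, "fingers": -0.7}])

```text
time_s: 5.97
position: [0.552, -0.2637, 0.0132]
tcp_rot: [0.998, 0.07, 0.001, 0.001]
contact_force: [-0.3, -4.3, 3.5]
finger_gap: 0.0137
```

```bash
python3 -c "
from h import *
import cv2
delta(DARK,-.075,.0195)
im,K,T=cam('side');cv2.imwrite('pics/s6.png',cv2.resize(im[230:350,290:410],None,fx=5,fy=5,interpolation=cv2.INTER_CUBIC))"
```

```text
t 5.97 pos [ 0.552  -0.2637  0.0132] yaw 0.1405 tilt [0.0006 0.0008] gap 0.0137 F [-0.3 -4.3  3.5]
twist 0.03 then x,y,z mm [-1.9 -0.9 -6.3]
```

View pics/s6.png

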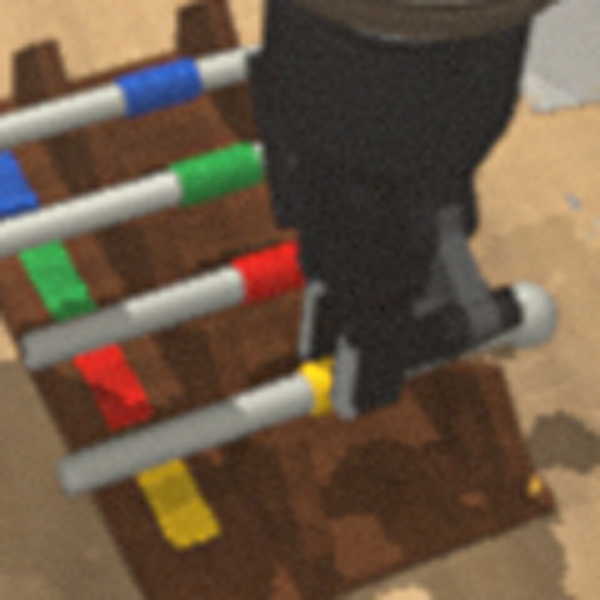

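The gap is 13.7 mm with a small force toward -y and up, so the pads are still above the axis and the punch lies slightly to -y. The near fingertip is at crop (365,412). I'll reopen, shift, go a bit lower and close fully.

>>> servo_tool(steps=[{"x": 0, "y": 0, "z": 0, "twist": 0, "fingers": -0.25}, {"x": 0, "y": 0, "z": 0, "twist": 0, "fingers": -0.25}, {"x": 0, "y": 2.5, "z": 0, "twist": 0, "fingers": -0.25}, {"x": 0, "y": 0, "z": 1.5, "twist": 0, "fingers": -0.25}, {"x": 0, "y": 0, "z": 1.5, "twist": 0, "fingers": -0.25}, {"x": 0, "y": 0, "z": 0, "twist": 0, "fingers": -0.25}])

```text
time_s: 6.52
position: [0.5517, -0.2652, 0.0089]
tcp_rot: [0.998, 0.07, -0.0, -0.0]
contact_force: [-0.7, -0.4, 0.6]
finger_gap: 0.0319
```

>>> servo_tool(steps=[{"x": 0, "y": 0, "z": 0, "twist": 0, "fingers": -0.5}, {"x": 0, "y": 0, "z": 0, "twist": 0, "fingers": -0.55}, {"x": 0, "y": 0, "z": 0, "twist": 0, "fingers": -0.6}, {"x": 0, "y": 0, "z": 0, "twist": 0, "fingers": -0.65}])

```text
time_s: 6.85
position: [0.5517, -0.2641, 0.0093]
tcp_rot: [0.998, 0.07, -0.0, -0.001]
contact_force: [-2.7, 9.9, 3.9]
finger_gap: 0.0152
```

>>> servo_tool(steps=[{"x": 0, "y": 0, "z": 0, "twist": 0, "fingers": -0.7}, {"x": 0, "y": 0, "z": 0, "twist": 0, "fingers": -0.8}, {"x": 0, "y": 0, "z": 0, "twist": 0, "fingers": -0.8}])

```text
time_s: 7.1
position: [0.5517, -0.264, 0.0095]
tcp_rot: [0.998, 0.07, -0.0, -0.001]
contact_force: [-3.3, 11.0, 6.2]
finger_gap: 0.0132
```

>>> servo_tool(steps=[{"x": 0, "y": -1, "z": 0, "twist": 0, "fingers": -1}, {"x": 0, "y": 0, "z": 0, "twist": 0, "fingers": -1}, {"x": 0, "y": 0, "z": 0, "twist": 0, "fingers": -1}, {"x": 0, "y": 0, "z": 0, "twist": 0, "fingers": -1}])

```text
time_s: 7.43
position: [0.5517, -0.264, 0.0095]
tcp_rot: [0.998, 0.07, -0.0, -0.0]
contact_force: [-2.6, 5.2, 5.1]
finger_gap: 0.0132
```

```bash
python3 -c "
from h import *
import cv2
delta(DARK,-.075,.0195);print(arm.read_state()['moment'])
im,K,T=cam('side');cv2.imwrite('pics/s7.png',cv2.resize(im[230:350,290:410],None,fx=5,fy=5,interpolation=cv2.INTER_CUBIC))"
```

```text
t 7.43 pos [ 0.5517 -0.264   0.0095] yaw 0.1406 tilt [-0.0001 -0.0004] gap 0.0132 F [-2.6  5.2  5.1]
twist 0.04 then x,y,z mm [ -1.6  -1.  -10. ]
[0.96582196 0.42001546 0.07051993]
```

>>> servo_tool(steps=[{"x": 0, "y": 0, "z": -2, "twist": 0, "fingers": -1}, {"x": 0, "y": 0, "z": -3, "twist": 0, "fingers": -1}, {"x": 0, "y": 0, "z": -3, "twist": 0, "fingers": -1}, {"x": 0, "y": 0, "z": -4, "twist": 0, "fingers": -1}, {"x": 0, "y": 0, "z": 0, "twist": 0, "fingers": -1}, {"x": 0, "y": 0, "z": 0, "twist": 0, "fingers": -1}])

```text
time_s: 7.98
position: [0.5519, -0.2645, 0.0217]
tcp_rot: [0.998, 0.07, 0.0, 0.0]
contact_force: [-0.2, -0.1, -3.1]
finger_gap: 0.0136
```

```bash
python3 -c "
from h import *
import cv2
delta(DARK,-.075,.0195);print(arm.read_state()['moment'])
im,K,T=cam('side');cv2.imwrite('pics/s8.png',cv2.resize(im[230:350,290:410],None,fx=5,fy=5,interpolation=cv2.INTER_CUBIC))"
```

```text
t 7.98 pos [ 0.5519 -0.2645  0.0217] yaw 0.1405 tilt [0.0002 0.0001] gap 0.0136 F [-0.2 -0.1 -3.1]
twist 0.03 then x,y,z mm [-1.8 -1.6  2.2]
[-0.00563095 -0.01630351  0.00084006]
```

View pics/s8.png

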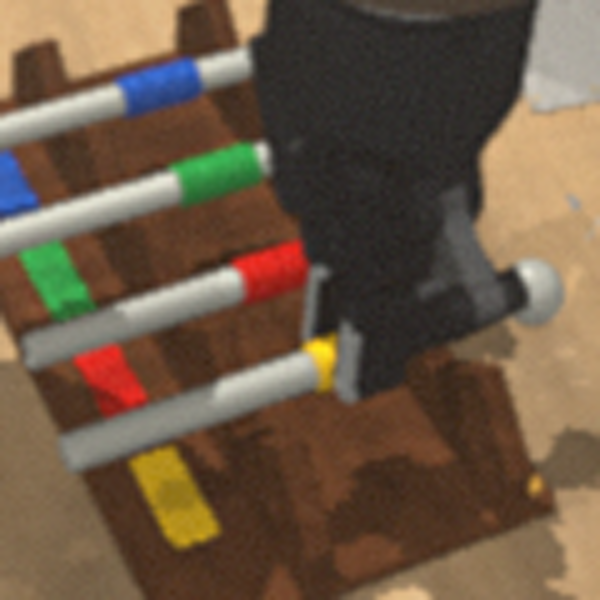

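The punch is held level: gap 13.6 mm, moment about zero, ball at crop (540,293), tail at (75,455). Next I'll lift and carry it over.

>>> servo_tool(steps=[{"x": 0, "y": 0, "z": -8, "twist": 0, "fingers": -1}, {"x": 0, "y": 0, "z": -14, "twist": 0, "fingers": -1}, {"x": 0, "y": 0, "z": -16, "twist": 0, "fingers": -1}, {"x": 0, "y": 0, "z": -16, "twist": 0, "fingers": -1}, {"x": 0, "y": 0, "z": -16, "twist": 0, "fingers": -1}, {"x": 0, "y": 0, "z": -16, "twist": 0, "fingers": -1}, {"x": 0, "y": 0, "z": -14, "twist": 0, "fingers": -1}, {"x": 0, "y": 0, "z": -8, "twist": 0, "fingers": -1}, {"x": 0, "y": 0, "z": 0, "twist": 2, "fingers": -1}, {"x": 0, "y": 0, "z": 0, "twist": 3, "fingers": -1}, {"x": 0, "y": 0, "z": 0, "twist": 4, "fingers": -1}, {"x": 0, "y": 0, "z": 0, "twist": 3, "fingers": -1}, {"x": 0, "y": 0, "z": 0, "twist": 2, "fingers": -1}, {"x": 0, "y": -5, "z": 0, "twist": 0, "fingers": -1}, {"x": -2, "y": -12, "z": 0, "twist": 0, "fingers": -1}, {"x": -3, "y": -20, "z": 0, "twist": 0, "fingers": -1}, {"x": -3, "y": -25, "z": 0, "twist": 0, "fingers": -1}, {"x": -3, "y": -25, "z": 0, "twist": 0, "fingers": -1}, {"x": -3, "y": -25, "z": 0, "twist": 0, "fingers": -1}, {"x": -3, "y": -25, "z": 0, "twist": 0, "fingers": -1}])

```text
time_s: 9.7
position: [0.5486, -0.1242, 0.1294]
tcp_rot: [0.999, -0.051, -0.0, -0.0]
contact_force: [-0.1, 0.4, -1.9]
finger_gap: 0.0135
```

>>> servo_tool(steps=[{"x": -3, "y": -25, "z": 0, "twist": 0, "fingers": -1}, {"x": -3, "y": -25, "z": 0, "twist": 0, "fingers": -1}, {"x": -3, "y": -25, "z": 0, "twist": 0, "fingers": -1}, {"x": -3, "y": -25, "z": 0, "twist": 0, "fingers": -1}, {"x": -3, "y": -25, "z": 0, "twist": 0, "fingers": -1}, {"x": -3, "y": -25, "z": 0, "twist": 0, "fingers": -1}, {"x": -3, "y": -25, "z": 0, "twist": 0, "fingers": -1}, {"x": -3, "y": -25, "z": 0, "twist": 0, "fingers": -1}, {"x": -3, "y": -25, "z": 0, "twist": 0, "fingers": -1}, {"x": -3, "y": -25, "z": 0, "twist": 0, "fingers": -1}, {"x": -3, "y": -25, "z": 0, "twist": 0, "fingers": -1}, {"x": -3, "y": -25, "z": 0, "twist": 0, "fingers": -1}, {"x": -3, "y": -20, "z": 0, "twist": 0, "fingers": -1}, {"x": 0, "y": -12, "z": 0, "twist": 0, "fingers": -1}, {"x": 0, "y": -6, "z": 0, "twist": 0, "fingers": -1}, {"x": 0, "y": 0, "z": 0, "twist": 0, "fingers": -1}, {"x": 0, "y": 0, "z": 0, "twist": 0, "fingers": -1}])

```text
time_s: 11.12
position: [0.5452, 0.2135, 0.1293]
tcp_rot: [0.999, -0.052, -0.0, 0.0]
contact_force: [0.6, -0.6, -1.9]
finger_gap: 0.0137
```

```bash
python3 -c "
from h import *
delta(WHITE,.075,.0105);print(arm.read_state()['moment'])"
```

```text
t 11.12 pos [0.5452 0.2135 0.1293] yaw -0.1033 tilt [-0.0001  0.0001] gap 0.0137 F [ 0.6 -0.6 -1.9]
twist -0.03 then x,y,z mm [ -3.2 -29.7 118.8]
[-0.00122201 -0.05584467 -0.03901738]
```

>>> servo_tool(steps=[{"x": -1, "y": -8, "z": 0, "twist": 0, "fingers": -1}, {"x": -1, "y": -14, "z": 0, "twist": 0, "fingers": -1}, {"x": 0, "y": -7.7, "z": 0, "twist": 0, "fingers": -1}, {"x": 0, "y": 0, "z": 15, "twist": 0, "fingers": -1}, {"x": 0, "y": 0, "z": 20, "twist": 0, "fingers": -1}, {"x": 0, "y": 0, "z": 20, "twist": 0, "fingers": -1}, {"x": 0, "y": 0, "z": 15, "twist": 0, "fingers": -1}, {"x": 0, "y": 0, "z": 10, "twist": 0, "fingers": -1}, {"x": 0, "y": 0, "z": 0, "twist": 0, "fingers": -1}, {"x": 0, "y": 0, "z": 0, "twist": 0, "fingers": -1}])

```text
time_s: 11.95
position: [0.5465, 0.2439, 0.0496]
tcp_rot: [0.999, -0.052, -0.0, -0.0]
contact_force: [-0.4, 0.4, -1.6]
finger_gap: 0.0133
```

```bash
python3 -c "
from h import *
import cv2
delta(WHITE,.075,.0105)
im,K,T=cam('side');im2,_,_=cam('top')
a=cv2.resize(im[110:240,230:360],None,fx=3,fy=3,interpolation=cv2.INTER_CUBIC)
b=cv2.resize(im2[150:280,190:320],None,fx=3,fy=3,interpolation=cv2.INTER_CUBIC)
cv2.imwrite('pics/w1.png',np.hstack([a,b]))"
```

```text
t 11.95 pos [0.5465 0.2439 0.0496] yaw -0.1036 tilt [-0.0001 -0.    ] gap 0.0133 F [-0.4  0.4 -1.6]
twist -0.05 then x,y,z mm [-1.3  0.8 39.1]
```

View pics/w1.png

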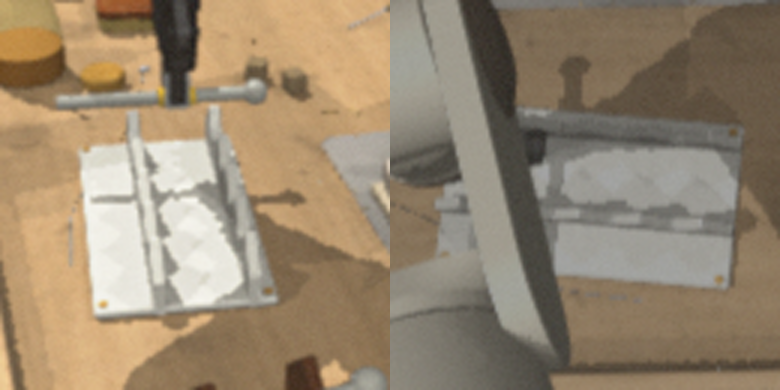

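The side view shows the punch level, with yellow visible on both sides of the finger (so the grip is centred). The sleeve at (177,97) is between the rail tops at (133,112) and (212,112). I'll lower it.

>>> servo_tool(steps=[{"x": -1, "y": 0, "z": 10, "twist": 0, "fingers": -1}, {"x": 0, "y": 0, "z": 10, "twist": 0, "fingers": -1}, {"x": 0, "y": 0, "z": 7, "twist": 0, "fingers": -1}, {"x": 0, "y": 0, "z": 5, "twist": 0, "fingers": -1}, {"x": 0, "y": 0, "z": 3, "twist": 0, "fingers": -1}, {"x": 0, "y": 0, "z": 2, "twist": 0, "fingers": -1}, {"x": 0, "y": 0, "z": 0, "twist": 0, "fingers": -1}, {"x": 0, "y": 0, "z": 0, "twist": 0, "fingers": -1}])

```text
time_s: 12.72
position: [0.5455, 0.2438, 0.0126]
tcp_rot: [0.999, -0.052, 0.0, -0.0]
contact_force: [-0.3, -0.4, -1.3]
finger_gap: 0.0135
```

>>> servo_tool(steps=[{"x": 0, "y": 0, "z": 1, "twist": 0, "fingers": -1}, {"x": 0, "y": 0, "z": 1, "twist": 0, "fingers": -1}, {"x": 0, "y": 0, "z": 0, "twist": 0, "fingers": -1}])

```text
time_s: 12.97
position: [0.5454, 0.2437, 0.0104]
tcp_rot: [0.999, -0.052, 0.0, -0.0]
contact_force: [-0.3, -0.6, -1.8]
finger_gap: 0.0134
```

>>> servo_tool(steps=[{"x": 0, "y": 0, "z": 1, "twist": 0, "fingers": -1}, {"x": 0, "y": 0, "z": 0, "twist": 0, "fingers": -1}, {"x": 0, "y": 0, "z": 0, "twist": 0, "fingers": -0.6}, {"x": 0, "y": 0, "z": 0, "twist": 0, "fingers": -0.5}, {"x": 0, "y": 0, "z": 0, "twist": 0, "fingers": -0.35}, {"x": 0, "y": 0, "z": 0, "twist": 0, "fingers": -0.2}, {"x": 0, "y": 0, "z": 0, "twist": 0, "fingers": -0.2}, {"x": 0, "y": 0, "z": 0, "twist": 0, "fingers": -0.2}, {"x": 0, "y": 0, "z": -5, "twist": 0, "fingers": -0.2}, {"x": 0, "y": 0, "z": -12, "twist": 0, "fingers": -0.2}, {"x": 0, "y": 0, "z": -20, "twist": 0, "fingers": -0.2}, {"x": 0, "y": 0, "z": -25, "twist": 0, "fingers": -0.2}, {"x": 0, "y": 0, "z": -25, "twist": 0, "fingers": -0.2}, {"x": 0, "y": 0, "z": -20, "twist": 0, "fingers": -0.2}, {"x": 0, "y": 0, "z": -12, "twist": 0, "fingers": -0.2}, {"x": 0, "y": 0, "z": 0, "twist": 0, "fingers": -0.2}])

```text
time_s: 14.3
position: [0.5465, 0.2441, 0.132]
tcp_rot: [0.999, -0.052, 0.002, -0.001]
contact_force: [-0.2, 0.7, -0.2]
finger_gap: 0.0343
```

```bash
python3 -c "
from h import *
import cv2
delta(DARK,-.025,.0095)
im,K,T=cam('side');im2,_,_=cam('top')
a=cv2.resize(im[110:240,230:360],None,fx=3,fy=3,interpolation=cv2.INTER_CUBIC)
b=cv2.resize(im2[150:280,190:320],None,fx=3,fy=3,interpolation=cv2.INTER_CUBIC)
cv2.imwrite('pics/w2.png',np.hstack([a,b]))"
```

```text
t 14.3 pos [0.5465 0.2441 0.132 ] yaw -0.1037 tilt [ 0.0022 -0.0008] gap 0.0343 F [-0.2  0.7 -0.2]
twist -13.96 then x,y,z mm [-67.3 452.8 122.5]
```

View pics/w2.png

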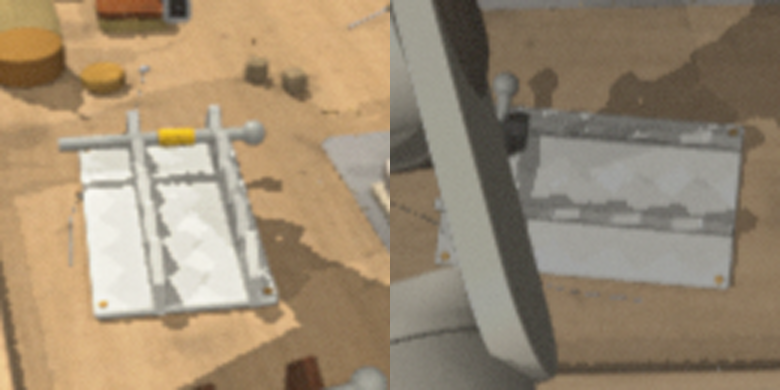

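Yellow lies in the leftmost white notch, sleeve at crop (177,137) centred between the rails. Next is red.

>>> servo_tool(steps=[{"x": 0, "y": 0, "z": 0, "twist": -3.5, "fingers": -0.2}, {"x": 0, "y": 0, "z": 0, "twist": -5, "fingers": -0.2}, {"x": 0, "y": 0, "z": 0, "twist": -5.5, "fingers": -0.2}, {"x": -4, "y": 20, "z": 0, "twist": 0, "fingers": -0.2}, {"x": -4, "y": 28, "z": 0, "twist": 0, "fingers": -0.2}, {"x": -4, "y": 28, "z": 0, "twist": 0, "fingers": -0.2}, {"x": -4, "y": 28, "z": 0, "twist": 0, "fingers": -0.2}, {"x": -4, "y": 28, "z": 0, "twist": 0, "fingers": -0.2}, {"x": -4, "y": 28, "z": 0, "twist": 0, "fingers": -0.2}, {"x": -4, "y": 28, "z": 0, "twist": 0, "fingers": -0.2}, {"x": -4, "y": 28, "z": 0, "twist": 0, "fingers": -0.2}, {"x": -4, "y": 28, "z": 0, "twist": 0, "fingers": -0.2}, {"x": -4, "y": 28, "z": 0, "twist": 0, "fingers": -0.2}, {"x": -4, "y": 28, "z": 0, "twist": 0, "fingers": -0.2}, {"x": -4, "y": 28, "z": 0, "twist": 0, "fingers": -0.2}, {"x": -4, "y": 28, "z": 0, "twist": 0, "fingers": -0.2}, {"x": -4, "y": 28, "z": 0, "twist": 0, "fingers": -0.2}, {"x": -4, "y": 28, "z": 0, "twist": 0, "fingers": -0.2}, {"x": -4, "y": 28, "z": 0, "twist": 0, "fingers": -0.2}])

```text
time_s: 15.98
position: [0.5428, -0.2021, 0.1268]
tcp_rot: [0.998, 0.07, -0.001, -0.001]
contact_force: [0.7, -0.0, -0.8]
finger_gap: 0.0341
```

>>> servo_tool(steps=[{"x": -2, "y": 8, "z": 0, "twist": 0, "fingers": -0.2}, {"x": 0, "y": 4, "z": 0, "twist": 0, "fingers": -0.2}, {"x": 0, "y": 0, "z": 0, "twist": 0, "fingers": -0.2}, {"x": 0, "y": 0, "z": 0, "twist": 0, "fingers": -0.2}])

```text
time_s: 16.32
position: [0.5432, -0.2121, 0.1278]
tcp_rot: [0.998, 0.07, -0.0, -0.0]
contact_force: [0.8, -0.4, 0.5]
finger_gap: 0.034
```

```bash
python3 -c "
from h import *
delta(DARK,-.025,.0095)"
```

```text
t 16.32 pos [ 0.5432 -0.2121  0.1278] yaw 0.1408 tilt [-0.0004 -0.0005] gap 0.034 F [ 0.8 -0.4  0.5]
twist 0.05 then x,y,z mm [ -0.5   1.5 118.3]
```

>>> servo_tool(steps=[{"x": 1.5, "y": 1.7, "z": 15, "twist": 0, "fingers": -0.2}, {"x": 0, "y": 0, "z": 20, "twist": 0, "fingers": -0.2}, {"x": 0, "y": 0, "z": 20, "twist": 0, "fingers": -0.2}, {"x": 0, "y": 0, "z": 18, "twist": 0, "fingers": -0.2}, {"x": 0, "y": 0, "z": 14, "twist": 0, "fingers": -0.2}, {"x": 0, "y": 0, "z": 12, "twist": 0, "fingers": -0.2}, {"x": 0, "y": 0, "z": 9, "twist": 0, "fingers": -0.2}, {"x": 0, "y": 0, "z": 6, "twist": 0, "fingers": -0.2}, {"x": 0, "y": 0, "z": 4, "twist": 0, "fingers": -0.2}, {"x": 0, "y": 0, "z": 0, "twist": 0, "fingers": -0.2}, {"x": 0, "y": 0, "z": 0, "twist": 0, "fingers": -0.2}, {"x": 0, "y": 0, "z": 0, "twist": 0, "fingers": -0.5}, {"x": 0, "y": 0, "z": 0, "twist": 0, "fingers": -0.6}, {"x": 0, "y": 0, "z": 0, "twist": 0, "fingers": -0.7}, {"x": 0, "y": 0, "z": 0, "twist": 0, "fingers": -1}, {"x": 0, "y": 0, "z": 0, "twist": 0, "fingers": -1}, {"x": 0, "y": 0, "z": 0, "twist": 0, "fingers": -1}])

```text
time_s: 17.73
position: [0.5453, -0.2144, 0.0112]
tcp_rot: [0.998, 0.07, 0.0, -0.0]
contact_force: [-1.7, 4.3, 6.9]
finger_gap: 0.0132
```

>>> servo_tool(steps=[{"x": 0, "y": 0, "z": -2, "twist": 0, "fingers": -1}, {"x": 0, "y": 0, "z": -3, "twist": 0, "fingers": -1}, {"x": 0, "y": 0, "z": -3, "twist": 0, "fingers": -1}, {"x": 0, "y": 0, "z": -4, "twist": 0, "fingers": -1}, {"x": 0, "y": 0, "z": 0, "twist": 0, "fingers": -1}, {"x": 0, "y": 0, "z": 0, "twist": 0, "fingers": -1}])

```text
time_s: 18.23
position: [0.5452, -0.2147, 0.0227]
tcp_rot: [0.998, 0.07, 0.0, 0.0]
contact_force: [-1.0, -0.2, -1.6]
finger_gap: 0.0135
```

```bash
python3 -c "
from h import *
delta(WHITE,.025,.0095);print(arm.read_state()['moment'])"
```

```text
t 18.23 pos [ 0.5452 -0.2147  0.0227] yaw 0.1405 tilt [0.0002 0.0001] gap 0.0135 F [-1.  -0.2 -1.6]
twist 13.94 then x,y,z mm [ -47.1 -405.5   13.2]
[0.01308544 0.00580926 0.02131254]
```

>>> servo_tool(steps=[{"x": 0, "y": 0, "z": -8, "twist": 0, "fingers": -1}, {"x": 0, "y": 0, "z": -14, "twist": 0, "fingers": -1}, {"x": 0, "y": 0, "z": -16, "twist": 0, "fingers": -1}, {"x": 0, "y": 0, "z": -16, "twist": 0, "fingers": -1}, {"x": 0, "y": 0, "z": -16, "twist": 0, "fingers": -1}, {"x": 0, "y": 0, "z": -16, "twist": 0, "fingers": -1}, {"x": 0, "y": 0, "z": -14, "twist": 0, "fingers": -1}, {"x": 0, "y": 0, "z": -8, "twist": 0, "fingers": -1}, {"x": 0, "y": 0, "z": 0, "twist": 2, "fingers": -1}, {"x": 0, "y": 0, "z": 0, "twist": 3, "fingers": -1}, {"x": 0, "y": 0, "z": 0, "twist": 4, "fingers": -1}, {"x": 0, "y": 0, "z": 0, "twist": 3, "fingers": -1}, {"x": 0, "y": 0, "z": 0, "twist": 2, "fingers": -1}, {"x": 0, "y": -5, "z": 0, "twist": 0, "fingers": -1}, {"x": -2, "y": -12, "z": 0, "twist": 0, "fingers": -1}, {"x": -3, "y": -20, "z": 0, "twist": 0, "fingers": -1}, {"x": -3, "y": -25, "z": 0, "twist": 0, "fingers": -1}, {"x": -3, "y": -25, "z": 0, "twist": 0, "fingers": -1}, {"x": -3, "y": -25, "z": 0, "twist": 0, "fingers": -1}, {"x": -3, "y": -25, "z": 0, "twist": 0, "fingers": -1}])

```text
time_s: 19.9
position: [0.5419, -0.0744, 0.1304]
tcp_rot: [0.999, -0.051, -0.0, -0.0]
contact_force: [0.2, -0.2, -2.4]
finger_gap: 0.0128
```

>>> servo_tool(steps=[{"x": -3, "y": -25, "z": 0, "twist": 0, "fingers": -1}, {"x": -3, "y": -25, "z": 0, "twist": 0, "fingers": -1}, {"x": -3, "y": -25, "z": 0, "twist": 0, "fingers": -1}, {"x": -3, "y": -25, "z": 0, "twist": 0, "fingers": -1}, {"x": -3, "y": -25, "z": 0, "twist": 0, "fingers": -1}, {"x": -3, "y": -25, "z": 0, "twist": 0, "fingers": -1}, {"x": -3, "y": -25, "z": 0, "twist": 0, "fingers": -1}, {"x": -3, "y": -25, "z": 0, "twist": 0, "fingers": -1}, {"x": -3, "y": -25, "z": 0, "twist": 0, "fingers": -1}, {"x": 0, "y": -20, "z": 0, "twist": 0, "fingers": -1}, {"x": 0, "y": -14, "z": 0, "twist": 0, "fingers": -1}, {"x": 0, "y": -6, "z": 0, "twist": 0, "fingers": -1}, {"x": 0, "y": 0, "z": 0, "twist": 0, "fingers": -1}, {"x": 0, "y": 0, "z": 0, "twist": 0, "fingers": -1}])

```text
time_s: 21.07
position: [0.5428, 0.1895, 0.1303]
tcp_rot: [0.999, -0.052, -0.0, 0.0]
contact_force: [0.0, -0.3, -0.6]
finger_gap: 0.0131
```

```bash
python3 -c "
from h import *
delta(WHITE,.025,.0095);print(arm.read_state()['moment'])"
```

```text
t 21.07 pos [0.5428 0.1895 0.1303] yaw -0.1032 tilt [-0.0001  0.0001] gap 0.0131 F [ 0.  -0.3 -0.6]
twist -0.02 then x,y,z mm [ -3.3  -3.7 120.8]
[ 0.00677492 -0.01744783 -0.01515905]
```

>>> servo_tool(steps=[{"x": -3, "y": -4, "z": 0, "twist": 0, "fingers": -1}, {"x": 0, "y": 0, "z": 12, "twist": 0, "fingers": -1}, {"x": 0, "y": 0, "z": 18, "twist": 0, "fingers": -1}, {"x": 0, "y": 0, "z": 18, "twist": 0, "fingers": -1}, {"x": 0, "y": 0, "z": 18, "twist": 0, "fingers": -1}, {"x": 0, "y": 0, "z": 15, "twist": 0, "fingers": -1}, {"x": 0, "y": 0, "z": 12, "twist": 0, "fingers": -1}, {"x": 0, "y": 0, "z": 10, "twist": 0, "fingers": -1}, {"x": 0, "y": 0, "z": 7, "twist": 0, "fingers": -1}, {"x": 0, "y": 0, "z": 4, "twist": 0, "fingers": -1}, {"x": 0, "y": 0, "z": 3, "twist": 0, "fingers": -1}, {"x": 0, "y": 0, "z": 2, "twist": 0, "fingers": -1}, {"x": 0, "y": 0, "z": 0, "twist": 0, "fingers": -1}, {"x": 0, "y": 0, "z": 0, "twist": 0, "fingers": -1}])

```text
time_s: 22.23
position: [0.5407, 0.1942, 0.0119]
tcp_rot: [0.999, -0.052, 0.0, -0.0]
contact_force: [-0.7, -0.7, -1.5]
finger_gap: 0.0138
```

```bash
python3 -c "
from h import *
delta(WHITE,.025,.0095);print(arm.read_state()['moment'])"
```

```text
t 22.23 pos [0.5407 0.1942 0.0119] yaw -0.1038 tilt [ 0.0003 -0.0001] gap 0.0138 F [-0.7 -0.7 -1.5]
twist -0.06 then x,y,z mm [-0.6  0.7  2.4]
[ 0.00906758 -0.03186802 -0.04744453]
```

>>> servo_tool(steps=[{"x": 0, "y": 0, "z": 1, "twist": 0, "fingers": -1}, {"x": 0, "y": 0, "z": 1, "twist": 0, "fingers": -1}, {"x": 0, "y": 0, "z": 0.5, "twist": 0, "fingers": -1}, {"x": 0, "y": 0, "z": 0, "twist": 0, "fingers": -1}, {"x": 0, "y": 0, "z": 0, "twist": 0, "fingers": -0.6}, {"x": 0, "y": 0, "z": 0, "twist": 0, "fingers": -0.5}, {"x": 0, "y": 0, "z": 0, "twist": 0, "fingers": -0.35}, {"x": 0, "y": 0, "z": 0, "twist": 0, "fingers": -0.2}, {"x": 0, "y": 0, "z": 0, "twist": 0, "fingers": -0.2}, {"x": 0, "y": 0, "z": 0, "twist": 0, "fingers": -0.2}, {"x": 0, "y": 0, "z": -5, "twist": 0, "fingers": -0.2}, {"x": 0, "y": 0, "z": -12, "twist": 0, "fingers": -0.2}, {"x": 0, "y": 0, "z": -20, "twist": 0, "fingers": -0.2}, {"x": 0, "y": 0, "z": -25, "twist": 0, "fingers": -0.2}, {"x": 0, "y": 0, "z": -25, "twist": 0, "fingers": -0.2}, {"x": 0, "y": 0, "z": -20, "twist": 0, "fingers": -0.2}, {"x": 0, "y": 0, "z": -12, "twist": 0, "fingers": -0.2}, {"x": 0, "y": 0, "z": 0, "twist": 0, "fingers": -0.2}])

```text
time_s: 23.73
position: [0.5416, 0.1944, 0.1314]
tcp_rot: [0.999, -0.052, 0.002, -0.001]
contact_force: [0.7, -0.9, -1.1]
finger_gap: 0.0341
```

```bash
python3 -c "
from h import *
delta(DARK,.025,.0095)"
```

```text
t 23.73 pos [0.5416 0.1944 0.1314] yaw -0.1038 tilt [ 0.0022 -0.0007] gap 0.0341 F [ 0.7 -0.9 -1.1]
twist -13.97 then x,y,z mm [-55.5 354.3 121.9]
```

>>> servo_tool(steps=[{"x": 0, "y": 0, "z": 0, "twist": -3.5, "fingers": -0.2}, {"x": 0, "y": 0, "z": 0, "twist": -5, "fingers": -0.2}, {"x": 0, "y": 0, "z": 0, "twist": -5.5, "fingers": -0.2}, {"x": -4, "y": 20, "z": 0, "twist": 0, "fingers": -0.2}, {"x": -4, "y": 28, "z": 0, "twist": 0, "fingers": -0.2}, {"x": -4, "y": 28, "z": 0, "twist": 0, "fingers": -0.2}, {"x": -4, "y": 28, "z": 0, "twist": 0, "fingers": -0.2}, {"x": -4, "y": 28, "z": 0, "twist": 0, "fingers": -0.2}, {"x": -4, "y": 28, "z": 0, "twist": 0, "fingers": -0.2}, {"x": -4, "y": 28, "z": 0, "twist": 0, "fingers": -0.2}, {"x": -4, "y": 28, "z": 0, "twist": 0, "fingers": -0.2}, {"x": -4, "y": 28, "z": 0, "twist": 0, "fingers": -0.2}, {"x": -4, "y": 28, "z": 0, "twist": 0, "fingers": -0.2}, {"x": -4, "y": 28, "z": 0, "twist": 0, "fingers": -0.2}, {"x": -4, "y": 28, "z": 0, "twist": 0, "fingers": -0.2}, {"x": -4, "y": 18, "z": 0, "twist": 0, "fingers": -0.2}, {"x": -1, "y": 8, "z": 0, "twist": 0, "fingers": -0.2}, {"x": 0, "y": 0, "z": 0, "twist": 0, "fingers": -0.2}, {"x": 0, "y": 0, "z": 0, "twist": 0, "fingers": -0.2}, {"x": 0, "y": 0, "z": 0, "twist": 0, "fingers": -0.2}])

```text
time_s: 25.4
position: [0.5375, -0.1627, 0.1276]
tcp_rot: [0.998, 0.071, -0.0, -0.0]
contact_force: [-0.2, -0.9, -0.0]
finger_gap: 0.0342
```

```bash
python3 -c "
from h import *
delta(DARK,.025,.0095)"
```

```text
t 25.4 pos [ 0.5375 -0.1627  0.1276] yaw 0.1412 tilt [-0.0002 -0.0003] gap 0.0342 F [-0.2 -0.9 -0. ]
twist 0.07 then x,y,z mm [ -1.7   1.2 118.1]
```

>>> servo_tool(steps=[{"x": 0, "y": 1.5, "z": 15, "twist": 0, "fingers": -0.2}, {"x": 0, "y": 0, "z": 20, "twist": 0, "fingers": -0.2}, {"x": 0, "y": 0, "z": 20, "twist": 0, "fingers": -0.2}, {"x": 0, "y": 0, "z": 18, "twist": 0, "fingers": -0.2}, {"x": 0, "y": 0, "z": 14, "twist": 0, "fingers": -0.2}, {"x": 0, "y": 0, "z": 12, "twist": 0, "fingers": -0.2}, {"x": 0, "y": 0, "z": 9, "twist": 0, "fingers": -0.2}, {"x": 0, "y": 0, "z": 6, "twist": 0, "fingers": -0.2}, {"x": 0, "y": 0, "z": 4, "twist": 0, "fingers": -0.2}, {"x": 0, "y": 0, "z": 0, "twist": 0, "fingers": -0.2}, {"x": 0, "y": 0, "z": 0, "twist": 0, "fingers": -0.2}, {"x": 0, "y": 0, "z": 0, "twist": 0, "fingers": -0.5}, {"x": 0, "y": 0, "z": 0, "twist": 0, "fingers": -0.6}, {"x": 0, "y": 0, "z": 0, "twist": 0, "fingers": -0.7}, {"x": 0, "y": 0, "z": 0, "twist": 0, "fingers": -1}, {"x": 0, "y": 0, "z": 0, "twist": 0, "fingers": -1}, {"x": 0, "y": 0, "z": 0, "twist": 0, "fingers": -1}])

```text
time_s: 26.82
position: [0.538, -0.1649, 0.0107]
tcp_rot: [0.998, 0.07, 0.0, -0.0]
contact_force: [-2.0, 5.1, 7.2]
finger_gap: 0.0132
```

>>> servo_tool(steps=[{"x": 0, "y": 0, "z": -2, "twist": 0, "fingers": -1}, {"x": 0, "y": 0, "z": -3, "twist": 0, "fingers": -1}, {"x": 0, "y": 0, "z": -3, "twist": 0, "fingers": -1}, {"x": 0, "y": 0, "z": -4, "twist": 0, "fingers": -1}, {"x": 0, "y": 0, "z": 0, "twist": 0, "fingers": -1}, {"x": 0, "y": 0, "z": 0, "twist": 0, "fingers": -1}])

```text
time_s: 27.32
position: [0.5379, -0.1654, 0.0222]
tcp_rot: [0.998, 0.07, 0.0, 0.0]
contact_force: [0.2, 0.1, -2.3]
finger_gap: 0.0136
```

```bash
python3 -c "
from h import *
delta(WHITE,-.025,.0095);print(arm.read_state()['moment'])"
```

```text
t 27.32 pos [ 0.5379 -0.1654  0.0222] yaw 0.1404 tilt [0.0002 0.0001] gap 0.0136 F [ 0.2  0.1 -2.3]
twist 13.94 then x,y,z mm [ -34.8 -307.3   12.7]
[0.03222969 0.00719531 0.01487684]
```

>>> servo_tool(steps=[{"x": 0, "y": 0, "z": -8, "twist": 0, "fingers": -1}, {"x": 0, "y": 0, "z": -14, "twist": 0, "fingers": -1}, {"x": 0, "y": 0, "z": -16, "twist": 0, "fingers": -1}, {"x": 0, "y": 0, "z": -16, "twist": 0, "fingers": -1}, {"x": 0, "y": 0, "z": -16, "twist": 0, "fingers": -1}, {"x": 0, "y": 0, "z": -16, "twist": 0, "fingers": -1}, {"x": 0, "y": 0, "z": -14, "twist": 0, "fingers": -1}, {"x": 0, "y": 0, "z": -8, "twist": 0, "fingers": -1}, {"x": 0, "y": 0, "z": 0, "twist": 2, "fingers": -1}, {"x": 0, "y": 0, "z": 0, "twist": 3, "fingers": -1}, {"x": 0, "y": 0, "z": 0, "twist": 4, "fingers": -1}, {"x": 0, "y": 0, "z": 0, "twist": 3, "fingers": -1}, {"x": 0, "y": 0, "z": 0, "twist": 2, "fingers": -1}, {"x": 0, "y": -5, "z": 0, "twist": 0, "fingers": -1}, {"x": -2, "y": -12, "z": 0, "twist": 0, "fingers": -1}, {"x": -3, "y": -20, "z": 0, "twist": 0, "fingers": -1}, {"x": -3, "y": -25.5, "z": 0, "twist": 0, "fingers": -1}, {"x": -3, "y": -25.5, "z": 0, "twist": 0, "fingers": -1}, {"x": -3, "y": -25.5, "z": 0, "twist": 0, "fingers": -1}, {"x": -3, "y": -25.5, "z": 0, "twist": 0, "fingers": -1}])

```text
time_s: 28.98
position: [0.5347, -0.0231, 0.13]
tcp_rot: [0.999, -0.051, -0.0, -0.0]
contact_force: [0.6, -0.3, -1.0]
finger_gap: 0.0136
```

>>> servo_tool(steps=[{"x": -3, "y": -25.5, "z": 0, "twist": 0, "fingers": -1}, {"x": -3, "y": -25.5, "z": 0, "twist": 0, "fingers": -1}, {"x": -3, "y": -25.5, "z": 0, "twist": 0, "fingers": -1}, {"x": -3, "y": -25.5, "z": 0, "twist": 0, "fingers": -1}, {"x": -3, "y": -25.5, "z": 0, "twist": 0, "fingers": -1}, {"x": -3, "y": -20, "z": 0, "twist": 0, "fingers": -1}, {"x": 0, "y": -14, "z": 0, "twist": 0, "fingers": -1}, {"x": 0, "y": -6, "z": 0, "twist": 0, "fingers": -1}, {"x": 0, "y": 0, "z": 0, "twist": 0, "fingers": -1}, {"x": 0, "y": 0, "z": 0, "twist": 0, "fingers": -1}, {"x": 0, "y": 0, "z": 0, "twist": 0, "fingers": -1}])

```text
time_s: 29.9
position: [0.5345, 0.1426, 0.1299]
tcp_rot: [0.999, -0.052, -0.0, 0.0]
contact_force: [0.4, 0.4, -2.0]
finger_gap: 0.0131
```

```bash
python3 -c "
from h import *
import cv2
delta(WHITE,-.025,.0095);print(arm.read_state()['moment'])
im,K,T=cam('side')
cv2.imwrite('pics/w3.png',cv2.resize(im[110:340,210:410],None,fx=2.5,fy=2.5,interpolation=cv2.INTER_CUBIC))"
```

```text
t 29.9 pos [0.5345 0.1426 0.1299] yaw -0.1039 tilt [-0.0001  0.0001] gap 0.0131 F [ 0.4  0.4 -2. ]
twist -0.06 then x,y,z mm [  0.2  -1.3 120.4]
[-0.01537755 -0.06787273 -0.01321919]
```

View pics/w3.png

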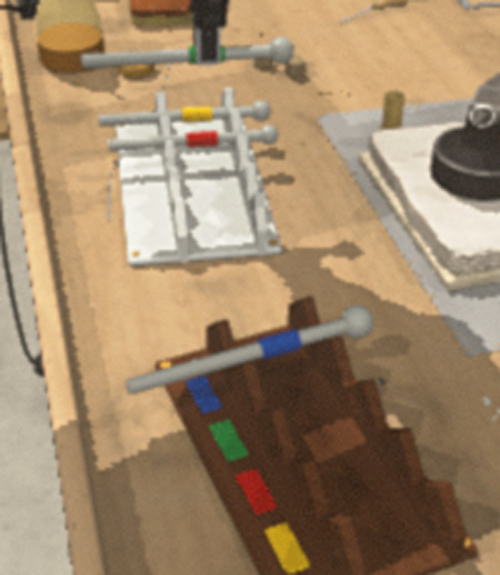

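Yellow (198,113) and red (202,138) are seated and centred in adjacent white notches. Green is held level above, with its sleeve visible on both sides of the finger. Now I'll lower it.

>>> servo_tool(steps=[{"x": 0, "y": -1, "z": 0, "twist": 0, "fingers": -1}, {"x": 0, "y": 0, "z": 12, "twist": 0, "fingers": -1}, {"x": 0, "y": 0, "z": 18, "twist": 0, "fingers": -1}, {"x": 0, "y": 0, "z": 18, "twist": 0, "fingers": -1}, {"x": 0, "y": 0, "z": 18, "twist": 0, "fingers": -1}, {"x": 0, "y": 0, "z": 15, "twist": 0, "fingers": -1}, {"x": 0, "y": 0, "z": 12, "twist": 0, "fingers": -1}, {"x": 0, "y": 0, "z": 10, "twist": 0, "fingers": -1}, {"x": 0, "y": 0, "z": 7, "twist": 0, "fingers": -1}, {"x": 0, "y": 0, "z": 4, "twist": 0, "fingers": -1}, {"x": 0, "y": 0, "z": 3, "twist": 0, "fingers": -1}, {"x": 0, "y": 0, "z": 2, "twist": 0, "fingers": -1}, {"x": 0, "y": 0, "z": 0, "twist": 0, "fingers": -1}, {"x": 0, "y": 0, "z": 0, "twist": 0, "fingers": -1}])

```text
time_s: 31.12
position: [0.535, 0.1443, 0.0113]
tcp_rot: [0.999, -0.052, 0.0, -0.0]
contact_force: [-0.2, 0.3, -2.7]
finger_gap: 0.0134
```

>>> servo_tool(steps=[{"x": 0, "y": 0, "z": 1, "twist": 0, "fingers": -1}, {"x": 0, "y": 0, "z": 0.8, "twist": 0, "fingers": -1}, {"x": 0, "y": 0, "z": 0, "twist": 0, "fingers": -1}, {"x": 0, "y": 0, "z": 0, "twist": 0, "fingers": -1}, {"x": 0, "y": 0, "z": 0, "twist": 0, "fingers": -0.6}, {"x": 0, "y": 0, "z": 0, "twist": 0, "fingers": -0.5}, {"x": 0, "y": 0, "z": 0, "twist": 0, "fingers": -0.35}, {"x": 0, "y": 0, "z": 0, "twist": 0, "fingers": -0.2}, {"x": 0, "y": 0, "z": 0, "twist": 0, "fingers": -0.2}, {"x": 0, "y": 0, "z": 0, "twist": 0, "fingers": -0.2}, {"x": 0, "y": 0, "z": -5, "twist": 0, "fingers": -0.2}, {"x": 0, "y": 0, "z": -12, "twist": 0, "fingers": -0.2}, {"x": 0, "y": 0, "z": -20, "twist": 0, "fingers": -0.2}, {"x": 0, "y": 0, "z": -25, "twist": 0, "fingers": -0.2}, {"x": 0, "y": 0, "z": -25, "twist": 0, "fingers": -0.2}, {"x": 0, "y": 0, "z": -20, "twist": 0, "fingers": -0.2}, {"x": 0, "y": 0, "z": -12, "twist": 0, "fingers": -0.2}, {"x": 0, "y": 0, "z": 0, "twist": 0, "fingers": -0.2}])

```text
time_s: 32.62
position: [0.5359, 0.1444, 0.1316]
tcp_rot: [0.999, -0.052, 0.002, -0.0]
contact_force: [1.0, 0.3, 0.9]
finger_gap: 0.0341
```

```bash
python3 -c "
from h import *
delta(DARK,.075,.0095)"
```

```text
t 32.62 pos [0.5359 0.1444 0.1316] yaw -0.1037 tilt [ 0.0022 -0.0004] gap 0.0341 F [1.  0.3 0.9]
twist -13.97 then x,y,z mm [-43.  255.5 122.1]
```

>>> servo_tool(steps=[{"x": 0, "y": 0, "z": 0, "twist": -3.5, "fingers": -0.2}, {"x": 0, "y": 0, "z": 0, "twist": -5, "fingers": -0.2}, {"x": 0, "y": 0, "z": 0, "twist": -5.5, "fingers": -0.2}, {"x": -4, "y": 20, "z": 0, "twist": 0, "fingers": -0.2}, {"x": -4, "y": 27, "z": 0, "twist": 0, "fingers": -0.2}, {"x": -4, "y": 27, "z": 0, "twist": 0, "fingers": -0.2}, {"x": -4, "y": 27, "z": 0, "twist": 0, "fingers": -0.2}, {"x": -4, "y": 27, "z": 0, "twist": 0, "fingers": -0.2}, {"x": -4, "y": 27, "z": 0, "twist": 0, "fingers": -0.2}, {"x": -4, "y": 27, "z": 0, "twist": 0, "fingers": -0.2}, {"x": -4, "y": 27, "z": 0, "twist": 0, "fingers": -0.2}, {"x": -4, "y": 27, "z": 0, "twist": 0, "fingers": -0.2}, {"x": -4, "y": 14, "z": 0, "twist": 0, "fingers": -0.2}, {"x": -1, "y": 7, "z": 0, "twist": 0, "fingers": -0.2}, {"x": 0, "y": 0, "z": 0, "twist": 0, "fingers": -0.2}, {"x": 0, "y": 0, "z": 0, "twist": 0, "fingers": -0.2}, {"x": 0, "y": 0, "z": 0, "twist": 0, "fingers": -0.2}])

```text
time_s: 34.03
position: [0.5302, -0.115, 0.1279]
tcp_rot: [0.998, 0.071, -0.0, -0.0]
contact_force: [0.5, 0.1, -0.5]
finger_gap: 0.0342
```

```bash
python3 -c "
from h import *
delta(DARK,.075,.0095)"
```

```text
t 34.03 pos [ 0.5302 -0.115   0.1279] yaw 0.1413 tilt [-0.0002 -0.0002] gap 0.0342 F [ 0.5  0.1 -0.5]
twist 0.08 then x,y,z mm [ -1.1  -0.5 118.4]
```

>>> servo_tool(steps=[{"x": 0.5, "y": 0, "z": 15, "twist": 0, "fingers": -0.2}, {"x": 0, "y": 0, "z": 20, "twist": 0, "fingers": -0.2}, {"x": 0, "y": 0, "z": 20, "twist": 0, "fingers": -0.2}, {"x": 0, "y": 0, "z": 18, "twist": 0, "fingers": -0.2}, {"x": 0, "y": 0, "z": 14, "twist": 0, "fingers": -0.2}, {"x": 0, "y": 0, "z": 12, "twist": 0, "fingers": -0.2}, {"x": 0, "y": 0, "z": 9, "twist": 0, "fingers": -0.2}, {"x": 0, "y": 0, "z": 6, "twist": 0, "fingers": -0.2}, {"x": 0, "y": 0, "z": 4, "twist": 0, "fingers": -0.2}, {"x": 0, "y": 0, "z": 0, "twist": 0, "fingers": -0.2}, {"x": 0, "y": 0, "z": 0, "twist": 0, "fingers": -0.2}, {"x": 0, "y": 0, "z": 0, "twist": 0, "fingers": -0.5}, {"x": 0, "y": 0, "z": 0, "twist": 0, "fingers": -0.6}, {"x": 0, "y": 0, "z": 0, "twist": 0, "fingers": -0.7}, {"x": 0, "y": 0, "z": 0, "twist": 0, "fingers": -1}, {"x": 0, "y": 0, "z": 0, "twist": 0, "fingers": -1}, {"x": 0, "y": 0, "z": 0, "twist": 0, "fingers": -1}])

```text
time_s: 35.45
position: [0.5309, -0.1154, 0.0109]
tcp_rot: [0.998, 0.07, 0.0, -0.0]
contact_force: [-2.2, 6.9, 6.6]
finger_gap: 0.0138
```

>>> servo_tool(steps=[{"x": 0, "y": 0, "z": -2, "twist": 0, "fingers": -1}, {"x": 0, "y": 0, "z": -3, "twist": 0, "fingers": -1}, {"x": 0, "y": 0, "z": -3, "twist": 0, "fingers": -1}, {"x": 0, "y": 0, "z": -4, "twist": 0, "fingers": -1}, {"x": 0, "y": 0, "z": 0, "twist": 0, "fingers": -1}, {"x": 0, "y": 0, "z": 0, "twist": 0, "fingers": -1}])

```text
time_s: 35.95
position: [0.5308, -0.1161, 0.0224]
tcp_rot: [0.998, 0.07, 0.0, 0.0]
contact_force: [0.1, -0.3, -3.2]
finger_gap: 0.0135
```

```bash
python3 -c "
from h import *
delta(WHITE,-.075,.0095);print(arm.read_state()['moment'])"
```

```text
t 35.95 pos [ 0.5308 -0.1161  0.0224] yaw 0.1404 tilt [0.0002 0.0001] gap 0.0135 F [ 0.1 -0.3 -3.2]
twist 13.94 then x,y,z mm [ -22.7 -208.9   12.9]
[-0.01100428  0.02005499 -0.00921061]
```

>>> servo_tool(steps=[{"x": 0, "y": 0, "z": -8, "twist": 0, "fingers": -1}, {"x": 0, "y": 0, "z": -14, "twist": 0, "fingers": -1}, {"x": 0, "y": 0, "z": -16, "twist": 0, "fingers": -1}, {"x": 0, "y": 0, "z": -16, "twist": 0, "fingers": -1}, {"x": 0, "y": 0, "z": -16, "twist": 0, "fingers": -1}, {"x": 0, "y": 0, "z": -16, "twist": 0, "fingers": -1}, {"x": 0, "y": 0, "z": -14, "twist": 0, "fingers": -1}, {"x": 0, "y": 0, "z": -8, "twist": 0, "fingers": -1}, {"x": 0, "y": 0, "z": 0, "twist": 2, "fingers": -1}, {"x": 0, "y": 0, "z": 0, "twist": 3, "fingers": -1}, {"x": 0, "y": 0, "z": 0, "twist": 4, "fingers": -1}, {"x": 0, "y": 0, "z": 0, "twist": 3, "fingers": -1}, {"x": 0, "y": 0, "z": 0, "twist": 2, "fingers": -1}, {"x": 0, "y": -5, "z": 0, "twist": 0, "fingers": -1}, {"x": -2, "y": -12, "z": 0, "twist": 0, "fingers": -1}, {"x": -3, "y": -20, "z": 0, "twist": 0, "fingers": -1}, {"x": -3, "y": -26.5, "z": 0, "twist": 0, "fingers": -1}, {"x": -3, "y": -26.5, "z": 0, "twist": 0, "fingers": -1}, {"x": -3, "y": -26.5, "z": 0, "twist": 0, "fingers": -1}, {"x": -3, "y": -26.5, "z": 0, "twist": 0, "fingers": -1}])

```text
time_s: 37.62
position: [0.528, 0.0302, 0.1302]
tcp_rot: [0.999, -0.051, -0.0, -0.0]
contact_force: [0.9, 0.0, -3.0]
finger_gap: 0.0132
```

>>> servo_tool(steps=[{"x": -3, "y": -26.5, "z": 0, "twist": 0, "fingers": -1}, {"x": -3, "y": -20, "z": 0, "twist": 0, "fingers": -1}, {"x": 0, "y": -14, "z": 0, "twist": 0, "fingers": -1}, {"x": 0, "y": -6, "z": 0, "twist": 0, "fingers": -1}, {"x": 0, "y": 0, "z": 0, "twist": 0, "fingers": -1}, {"x": 0, "y": 0, "z": 0, "twist": 0, "fingers": -1}, {"x": 0, "y": 0, "z": 0, "twist": 0, "fingers": -1}])

```text
time_s: 38.2
position: [0.5294, 0.0942, 0.1301]
tcp_rot: [0.999, -0.052, -0.0, 0.0]
contact_force: [-0.7, 0.0, -2.1]
finger_gap: 0.0134
```

```bash
python3 -c "
from h import *
delta(WHITE,-.075,.0095);print(arm.read_state()['moment'])"
```

```text
t 38.2 pos [0.5294 0.0942 0.1301] yaw -0.104 tilt [-0.0001  0.0001] gap 0.0134 F [-0.7  0.  -2.1]
twist -0.07 then x,y,z mm [3.000e-01 1.000e-01 1.206e+02]
[0.01802081 0.04877028 0.02659412]
```

>>> servo_tool(steps=[{"x": 0.5, "y": 0.5, "z": 0, "twist": 0, "fingers": -1}, {"x": 0, "y": 0, "z": 12, "twist": 0, "fingers": -1}, {"x": 0, "y": 0, "z": 18, "twist": 0, "fingers": -1}, {"x": 0, "y": 0, "z": 18, "twist": 0, "fingers": -1}, {"x": 0, "y": 0, "z": 18, "twist": 0, "fingers": -1}, {"x": 0, "y": 0, "z": 15, "twist": 0, "fingers": -1}, {"x": 0, "y": 0, "z": 12, "twist": 0, "fingers": -1}, {"x": 0, "y": 0, "z": 10, "twist": 0, "fingers": -1}, {"x": 0, "y": 0, "z": 7, "twist": 0, "fingers": -1}, {"x": 0, "y": 0, "z": 4, "twist": 0, "fingers": -1}, {"x": 0, "y": 0, "z": 3, "twist": 0, "fingers": -1}, {"x": 0, "y": 0, "z": 2, "twist": 0, "fingers": -1}, {"x": 0, "y": 0, "z": 0, "twist": 0, "fingers": -1}, {"x": 0, "y": 0, "z": 0, "twist": 0, "fingers": -1}])

```text
time_s: 39.37
position: [0.5302, 0.0943, 0.0115]
tcp_rot: [0.999, -0.052, 0.0, -0.0]
contact_force: [0.2, 0.2, -3.5]
finger_gap: 0.0131
```

>>> servo_tool(steps=[{"x": 0, "y": 0, "z": 1, "twist": 0, "fingers": -1}, {"x": 0, "y": 0, "z": 0.8, "twist": 0, "fingers": -1}, {"x": 0, "y": 0, "z": 0, "twist": 0, "fingers": -1}, {"x": 0, "y": 0, "z": 0, "twist": 0, "fingers": -1}, {"x": 0, "y": 0, "z": 0, "twist": 0, "fingers": -0.6}, {"x": 0, "y": 0, "z": 0, "twist": 0, "fingers": -0.5}, {"x": 0, "y": 0, "z": 0, "twist": 0, "fingers": -0.35}, {"x": 0, "y": 0, "z": 0, "twist": 0, "fingers": -0.2}, {"x": 0, "y": 0, "z": 0, "twist": 0, "fingers": -0.2}, {"x": 0, "y": 0, "z": 0, "twist": 0, "fingers": -0.2}, {"x": 0, "y": 0, "z": -5, "twist": 0, "fingers": -0.2}, {"x": 0, "y": 0, "z": -12, "twist": 0, "fingers": -0.2}, {"x": 0, "y": 0, "z": -20, "twist": 0, "fingers": -0.2}, {"x": 0, "y": 0, "z": -25, "twist": 0, "fingers": -0.2}, {"x": 0, "y": 0, "z": -25, "twist": 0, "fingers": -0.2}, {"x": 0, "y": 0, "z": -25, "twist": 0, "fingers": -0.2}, {"x": 0, "y": 0, "z": -25, "twist": 0, "fingers": -0.2}, {"x": 0, "y": 0, "z": -20, "twist": 0, "fingers": -0.2}, {"x": 0, "y": 0, "z": -10, "twist": 0, "fingers": -0.2}])

```text
time_s: 40.95
position: [0.5307, 0.0943, 0.1802]
tcp_rot: [0.999, -0.052, 0.002, -0.0]
contact_force: [-0.0, 0.7, 0.6]
finger_gap: 0.034
```

>>> servo_tool(steps=[{"x": 0, "y": 20, "z": 0, "twist": 0, "fingers": -0.2}, {"x": 0, "y": 30, "z": 0, "twist": 0, "fingers": -0.2}, {"x": 0, "y": 30, "z": 0, "twist": 0, "fingers": -0.2}, {"x": 0, "y": 30, "z": 0, "twist": 0, "fingers": -0.2}, {"x": 0, "y": 30, "z": 0, "twist": 0, "fingers": -0.2}, {"x": 0, "y": 30, "z": 0, "twist": 0, "fingers": -0.2}, {"x": 0, "y": 30, "z": 0, "twist": 0, "fingers": -0.2}, {"x": 0, "y": 30, "z": 0, "twist": 0, "fingers": -0.2}, {"x": 0, "y": 30, "z": 0, "twist": 0, "fingers": -0.2}, {"x": 0, "y": 30, "z": 0, "twist": 0, "fingers": -0.2}, {"x": 0, "y": 30, "z": 0, "twist": 0, "fingers": -0.2}, {"x": 0, "y": 15, "z": 0, "twist": 0, "fingers": -0.2}, {"x": 0, "y": 0, "z": 0, "twist": 0, "fingers": -0.2}])

```text
time_s: 42.03
position: [0.4946, -0.2414, 0.176]
tcp_rot: [0.999, -0.053, -0.0, 0.0]
contact_force: [0.5, 0.4, -0.7]
finger_gap: 0.0338
```

```bash
python3 -c "
from h import *
import cv2
im,K,T=cam('side');im2,_,_=cam('top')
a=cv2.resize(im[120:240,230:350],None,fx=3.3,fy=5,interpolation=cv2.INTER_CUBIC)
b=cv2.resize(im2[150:270,200:320],None,fx=3.3,fy=5,interpolation=cv2.INTER_CUBIC)
b=cv2.resize(im2[170:260,195:315],(798,598),interpolation=cv2.INTER_CUBIC);cv2.imwrite('pics/f1.png',b)"
```

```text
(no output)
```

View pics/f1.png

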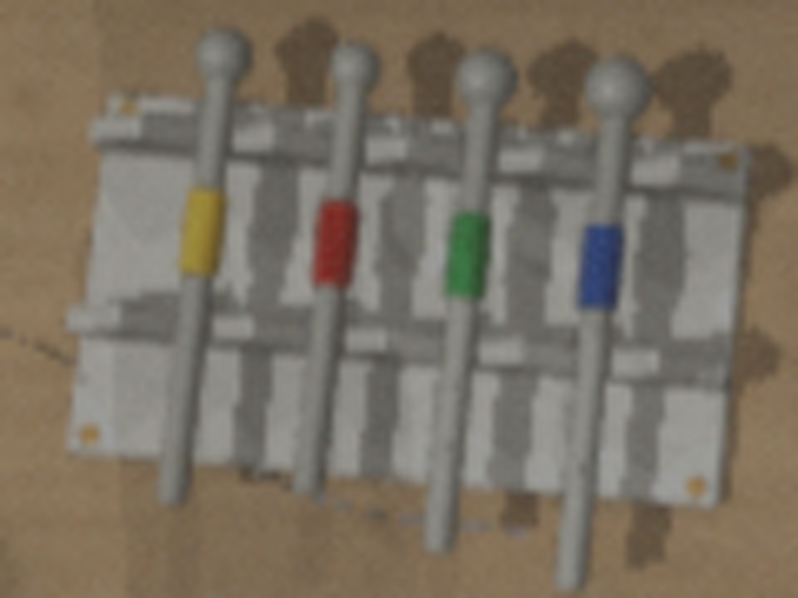

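All four are in place, in the order yellow, red, green, blue from left to right. Balls are at (223,55), (353,66), (486,78), (616,88), and sleeves at (202,232), (335,243), (467,254), (601,267). I'll do a numeric check and hand in.

```bash
python3 -c "
from h import *
_,K,T=cam('top')
f=lambda c:(np.array(c)+.5)*[120/798,90/598]-.5+[195,170]
R=np.array([[np.cos(WHITE[2]),-np.sin(WHITE[2])],[np.sin(WHITE[2]),np.cos(WHITE[2])]])
b=(back(f([(223,55),(353,66),(486,78),(616,88)]),.0385,K,T)-WHITE[:2])@R
s=(back(f([(202,232),(335,243),(467,254),(601,267)]),.0465,K,T)-WHITE[:2])@R
d=b-s
print((b*1e3).round(1),(s*1e3).round(1),np.arctan2(d[:,1],d[:,0]).round(3))
s=arm.read_state();print(s['contact_force'],s['joint_velocities'].round(3))
if abs(b[:,0]-.068).max()<.008: print(arm.finish_job())"
```

```text
[[ 67.5  75.7]
 [ 67.3  26.2]
 [ 66.7 -24.4]
 [ 66.9 -73.7]] [[ -1.3  74.3]
 [ -1.4  24.3]
 [ -1.5 -25.1]
 [ -2.3 -75.3]] [0.02  0.027 0.011 0.024]
[-1.14016222  0.6235746   0.59683007] [ 0.016 -0.006  0.002 -0.001 -0.    -0.   ]
the job is handed in; nothing more can be done
None
```

All four punches now lie in the white rack in mirrored order. From left to right they are yellow, red, green, blue; in the dark rack they were blue, green, red, yellow. I handed the job in at about 42 s of the 112 s allowed.

**Final check:** from the last top-camera picture, in the white rack's frame:

| Punch | Ball centre x (mm) | Ball centre y (mm) |
|---|---|---|
| yellow | 67.5 | 75.7 |
| red | 67.3 | 26.2 |
| green | 66.7 | -24.4 |
| blue | 66.9 | -73.7 |

- **Placement:** the sleeves are within about 2.5 mm of midway between the rails. The shanks are parallel to the rack within 0.03 rad, with the balls pointing away from the robot. The gripper is clear of everything.
- **Height:** the seated height was assumed, not measured. The pictures show the shanks lying in the notches across both rails.

**What went wrong on the way:**
- The first grasp on yellow closed empty, because the fingertips reached about 10 mm less low than I expected. I lowered the grasp and it then worked for all four.
- With the fingers closed on a 16 mm sleeve the gap read about 13.5 mm. The punches still hung level and held firmly.
- The side camera placed the yellow sleeve about 4 mm farther out than the top camera did. That is well inside the 12 mm tolerance.

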